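# Clear down the tile-sorting bench: nest the cups, square up the bundle row

## Task

Clear down the tile-sorting bench: nest all the empty orange cups, upright, one inside another into the green cup, which stays where it stands. Lay the two banded tile bundles end to end, flat, with their long sides against the low wooden rail, and set the aluminium squaring bar down in front of them with its long edge flush against both bundles, so that the row stays squared up tight against the rail. Leave everything else where it is.

Things in the scene. Friction and masses are not known exactly. Their poses are not given: they have to be found in the camera images.
- green_cup: green stacking cup, bottom of the stack, upright; round, 72 mm high, foot 40 mm in diameter, body widening to 57 mm at height 52, then an upright grip band 62 mm in diameter from 52 to 72; walls 2.5 mm; inside floor 28 mm above the underside, so each cup nested fully rests 28 mm higher than the one below, with 2 mm side play; 120 g; origin at the centre of the underside, z up
- cup_1: one of up to four loose orange cups, the same shape and size as green_cup, 50 g, standing upright; origin at the centre of its underside, z up. None if absent in this run
- cup_2: one of up to four loose orange cups, the same shape and size as green_cup, 50 g, standing upright; origin at the centre of its underside, z up. None if absent in this run
- cup_3: one of up to four loose orange cups, the same shape and size as green_cup, 50 g, standing upright; origin at the centre of its underside, z up. None if absent in this run
- cup_4: one of up to four loose orange cups, the same shape and size as green_cup, 50 g, standing upright; origin at the centre of its underside, z up. None if absent in this run
- bundle_a: bundle of nine green tiles in a paper band, lying flat, 46 mm wide (its x, the way to grip it), 68 mm long (its y; the band and loose tiles make it look up to 49 x 72), 34 mm high, 150 g; origin at the centre of its underside, z up
- bundle_b: second bundle, just like bundle_a; either may lie at either end of the row
- squaring_bar: straightedge with a handle: aluminium bar 36 mm wide (its x), 140 mm long (its y), 18 mm high, lying flat; above its middle, on two thin posts 76 mm apart, a dark wooden handle 14 mm wide, 100 mm long (along y), from 44 to 68 mm height: grip it across its 14 mm; 250 g; origin at the centre of the underside, z up
- fence: low light-wood rail with two brass screws, fixed to the table at the right, 18 mm wide (its x), 190 mm long (its y), 11 mm high; origin at the centre of its underside; its -x side looks towards the robot and is the long face that the bundles lie against. Blue crates 210 mm high stand behind the work, beyond x = 0.52
- wind_timer: bystander: white timer with a red dial, 54 x 60 x 66 mm; origin at the centre of its underside
- lot_stamp: bystander: wooden hand stamp, 26 x 52 x 73 mm; origin at the centre of its underside
- masking_roll: bystander: roll of tan masking tape lying flat, 104 mm across, 25 mm high, right of the rail; origin at the centre of its underside

How it is judged:
By the outcome, as a careful person would: the job done as asked, in the order asked, and still so for the second after the job is handed in, with the robot touching nothing.
Of cup_1, cup_2, cup_3, cup_4 only 2 to 4 are there at a start; the rules pass over those that are not, and their reading is None.
At some moment in a run one of bundle_a, bundle_b, squaring_bar may be knocked a few centimetres aside while the robot is not near it.
It also fails if it takes over 210 s, if anything falls off the work surface, if the arm or the gripper's body presses on something with over 40 N, if the wrist force passes 120 N, or if a joint passes its speed limit or range.

## Robot

A 6-joint arm with a two-finger parallel gripper is mounted at the origin on a cart in front of the work surface, level with it; the furniture and walls round the work are solid. World frame = base frame: x ahead of the robot, y to its left, z up, the work surface at z = 0. Lengths are in mm, angles in rad, forces in N, time in s.
With the tool pointing down it reaches from about 325 to 775 mm from the base axis. Payload 9.3 kg.
Tool frame: the origin (TCP) lies at the very end of the fingers, on their centre line; the grasp point (between the pads) lies 19 mm behind it; x points along the fingers, z is the direction in which the jaws open and shut, and the axes are right-handed (so a half turn about x gives the same grasp; the last joint's range is limited). The gripper opens to 85 mm and grips with 20 to 120 N. Pads are 22 mm wide; open, the fingers measure 114 mm over their backs; the gripper's body (76 mm by 85 mm) begins 54 mm behind the grasp point. The pads swing forward as they close: fully open they stand 13 mm farther back than shut.
Start: joints at [1.135, 0.259, 0.021, 1.334, 0, 1.418], TCP at [153.476, 528.149, 231.279] pointing down, gripper open.
Joint ranges: [-3.04, 3.04], [-0.91, 1.82], [-1.04, 1.36], [-1.92, 1.95], [-1.52, 1.45], [-3.14, 3.14]. Speed limits (rad/s): [2.22, 2.22, 2.79, 3.14, 3.14, 3.14].

## Interface

Orientations are given as a rotation vector (axis times angle).
In Python, from rig import bot, eyes gives the robot as it stands.
- The arm moves only by the tool arm_command, never from a script. Its argument "series" is a list of rows, each a list of 6 numbers: the shift along the tool's x, y, z in mm, then the turn, a rotation vector about the tool's x, y, z in rad. A call has 1 to 5 rows; each row is the pose to reach, as a shift and turn from the pose commanded when the call began, along the tool's axes at that moment; what a row does not reach only later rows make up. A row lasts 1/8 s, in which the tool goes at most 62.5 mm and 10.7 degrees, less where a joint would pass 70% of its speed; a pose out of reach is approached as far as the arm can. A call with a gripper value outside its range is refused whole. "jaw" is the opening, from 0 (shut) to 1 (fully open), set as the call begins (left out, the last holds). The fingers move at their own pace and stop on an object; "newtons" is the grip in N (left out, the last holds). Time passes only in rows, so rows that repeat a pose let the fingers close. It gives the time, the measured TCP pose, the force and the opening at its end, in the units of the state.
- bot.get_state(): the state, without advancing time (a new reading comes with each control period).
- eyes.get_image(name): name is "scene" or "top"; returns the picture (420x560x3 uint8, blue, green, red); there is no depth.
- eyes.camera_model(name): a dict with "camera_matrix" (3x3 intrinsics, pixels), "xyz" and "attitude" of the camera in the world. Camera axes: x right, y up, looking along -z (the intrinsics and any distortion apply to the point x, -y, -z); pixel columns grow to the right and rows downward; lengths in mm; the calibration is good to about 2 mm. A picture is of the moment at which its call begins. camera_model takes no time and is no camera call.
- bot.hand_in(): hands the job in, once; it reports no verdict.
The state is a dict: "time": time; "joint_pos": joint angles; "qd": joint speeds; "joint_efforts": joint torques, N m; "eef_pos": TCP position; "orientation": TCP orientation; "ft_force": force on the tool from outside, world axes, zero at the start; "wrist_torque": the same for the moment, N m; "opening": opening from 0.0 (shut) to 1.0 (fully open).
Only numpy, scipy, OpenCV 4.12 (cv2) and the standard library are available. Lean on these libraries where they do the work, as an engineer would, in place of code of your own. Each camera call takes 0.05 s, during which the arm holds its last target.

## Working session

There is one attempt and no reset: what is moved stays moved. The work goes in short steps, Python scripts to look and compute and a tool call to move; the robot and the scene stay as the last step left them, time stands still between calls to the robot, and variables do not carry over. Pictures are saved under pics/ and viewed, and the job is handed in when it is done.

Besides the shell and the picture viewer there is one more tool, called after "Call:" as a command line: name --pt "numbers of a row" for each row, then --argument value for the rest. arm_command: Moves the arm, as the interface text tells. Its arguments: {"type":"object","properties":{"series":{"type":"array"},"jaw":{"type":"number"},"newtons":{"type":"number"}},"required":["series"]}

```bash
ls; mkdir -p pics; python3 - <<'E'
from rig import bot, eyes
import cv2
for n in ("scene","top"):
    cv2.imwrite(f"pics/{n}0.png",eyes.get_image(n)); print(eyes.camera_model(n))
print(bot.get_state())
E
```

```text
pics
{'camera_matrix': array([[397.61391029,   0.        , 282.02575822],
       [  0.        , 397.61391029, 210.37034071],
       [  0.        ,   0.        ,   1.        ]]), 'xyz': array([ 158.33423061, -839.8018355 ,  756.91071455]), 'attitude': array([ 0.84601279, -0.19780961, -0.39065585])}
{'camera_matrix': array([[484.97574588,   0.        , 278.22572819],
       [  0.        , 484.97574588, 219.72920615],
       [  0.        ,   0.        ,   1.        ]]), 'xyz': array([ 387.61196884,  -94.87028491, 1546.91171324]), 'attitude': array([ 0.05881582, -0.04235038, -1.58787074])}
{'time': 0.1, 'joint_pos': array([1.13540789e+00, 2.59152349e-01, 2.08259951e-02, 1.33371008e+00,
       1.08633518e-05, 1.41818876e+00]), 'qd': array([-1.65790088e-03, -2.57803209e-03,  2.99546945e-03, -1.34884543e-03,
       -4.95700924e-05,  8.83186211e-04]), 'joint_efforts': array([ 5.86859431e-03, -5.56696236e+01,  3.45067728e+01,  1.16540567e-02,
       -9.88977467e-05, -7.19022665e-06]), 'eef_pos': array([153.36000839, 527.91705698, 230.71309935]), 'orientation': array([-0.99904498,  1.33093097,  0.9980877 ]), 'ft_force': array([ 1.11385626, -0.23578032,  0.2752583 ]), 'wrist_torque': array([-0.00466576, -0.05936889,  0.01021034]), 'opening': 1.0026711300417877}
```

View pics/top0.png

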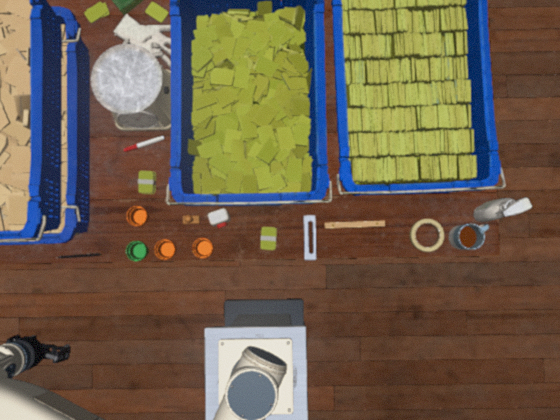

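View pics/scene0.png

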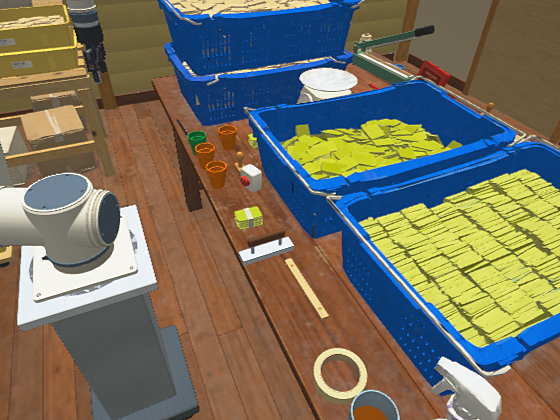

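```bash
cat > h.py <<'E'
import numpy as np, cv2
from scipy.spatial.transform import Rotation as R
from rig import bot, eyes
CM={n:eyes.camera_model(n) for n in("top","scene")}
def proj(n,P):
    c=CM[n];p=(np.atleast_2d(P)-c["xyz"])@R.from_rotvec(c["attitude"]).as_matrix()
    p=p*[1,-1,-1];q=p@c["camera_matrix"].T
    return q[:,:2]/q[:,2:]
def unproj(n,u,v,z):
    c=CM[n];d=np.linalg.solve(c["camera_matrix"],[u,v,1.])*[1,-1,-1]
    d=R.from_rotvec(c["attitude"]).as_matrix()@d
    return c["xyz"]+d*(z-c["xyz"][2])/d[2]
def crop(img,name,x0,y0,x1,y1,k):
    cv2.imwrite(name,cv2.resize(img[y0:y1,x0:x1],None,fx=k,fy=k,interpolation=cv2.INTER_CUBIC))
E
python3 - <<'E'
from h import *
t=cv2.imread("pics/top0.png");s=cv2.imread("pics/scene0.png")
crop(t,"pics/t0a.png",110,160,240,260,6)
crop(t,"pics/t0b.png",240,200,450,260,3.8)
crop(s,"pics/s0a.png",180,110,340,230,5)
crop(s,"pics/s0b.png",220,190,340,330,4)
for nm,u,v,z in [("green",137,250,72),("o1",137,216,72),("o2",165,249,72),("o3",203,248,72),("ba",147,181,34),("bb",269,238,34),("bar",310,237,68),("fence",355,224,11),("roll",428,235,25),("timer",218,217,66),("stamp",191,219,73)]:
    print(nm,unproj("top",u,v,z).round())
E
```

```text
green [398. 351.  72.]
o1 [502. 352.  72.]
o2 [400. 266.  72.]
o3 [401. 150.  72.]
ba [615. 332.  34.]
bb [429. -50.  34.]
bar [ 428. -176.   68.]
fence [ 469. -322.   11.]
roll [ 429. -547.   25.]
timer [495. 104.  66.]
stamp [490. 186.  73.]
```

View pics/t0a.png

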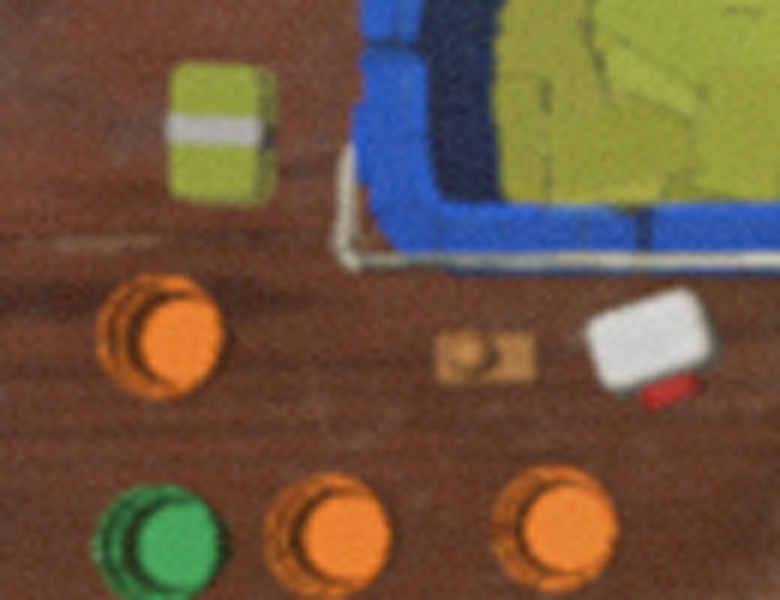

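View pics/t0b.png

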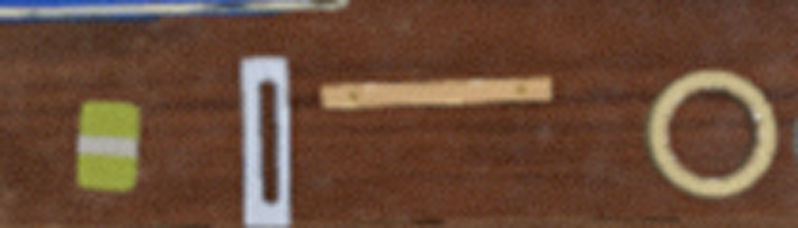

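View pics/s0a.png

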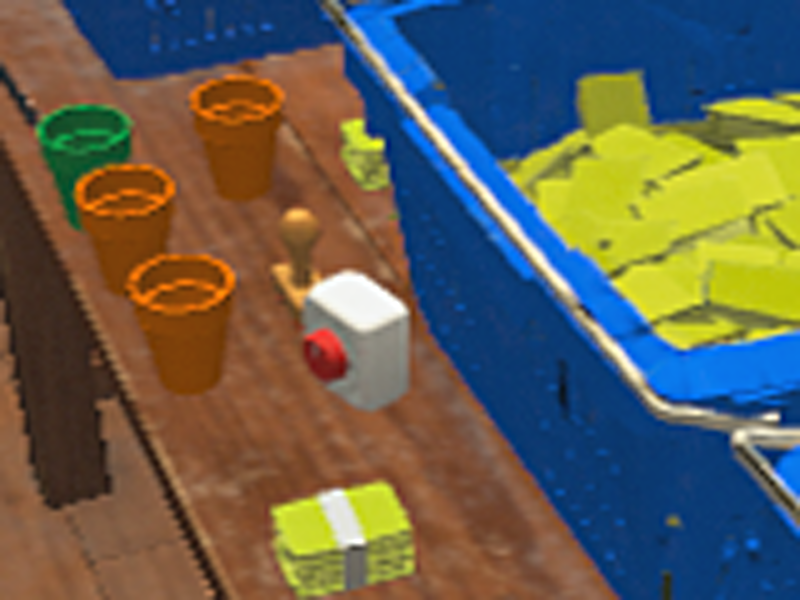

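View pics/s0b.png

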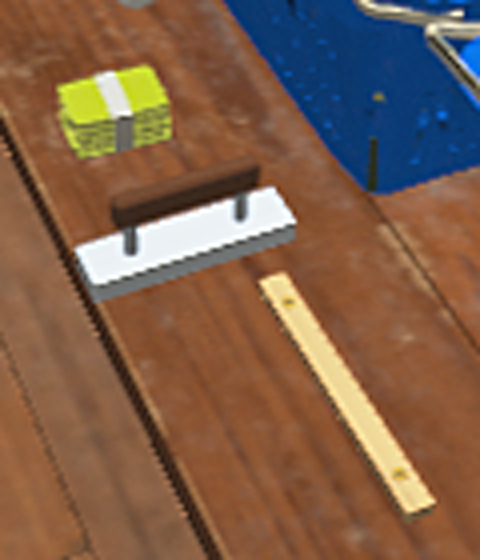

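```bash
cat >> h.py <<'E'
from scipy.optimize import minimize
def circ(r,z,n=40):
    a=np.linspace(0,2*np.pi,n,endpoint=False);return np.c_[r*np.cos(a),r*np.sin(a),0*a+z]
def box(w,l,h,z0=0): return np.array([[sx*w/2,sy*l/2,z] for sx in(-1,1) for sy in(-1,1) for z in(z0,h)])
CUP=np.vstack([circ(20,0),circ(28.5,52),circ(31,52),circ(31,72)])
MODEL=dict(cup=CUP,bundle=box(47.5,70,34),bar=box(36,140,18),fence=box(18,190,11))
HSV=dict(orange=((5,150,70),(16,255,255)),green=((55,90,30),(85,255,255)),lime=((24,110,60),(38,255,255)),
  white=((0,0,130),(180,60,255)),wood=((10,60,140),(24,165,255)))
S=8
def hullmask(pts,roi):
    x0,y0,x1,y1=roi;m=np.zeros(((y1-y0)*S,(x1-x0)*S),np.uint8)
    h=cv2.convexHull((pts+.5-[x0,y0]).astype(np.float32)*S);cv2.fillConvexPoly(m,h.astype(np.int32),1);return m
def observe(img,n,col,P,rad=22,seedz=0):
    """largest colour blob near the projected point P -> hull mask upsampled"""
    c=proj(n,P)[0];x0,y0=np.maximum((c-rad).astype(int),0);x1,y1=(c+rad).astype(int);x1=min(x1,560);y1=min(y1,420)
    roi=(x0,y0,x1,y1);im=cv2.resize(img[y0:y1,x0:x1],None,fx=S,fy=S,interpolation=cv2.INTER_LINEAR)
    m=cv2.inRange(cv2.cvtColor(im,cv2.COLOR_BGR2HSV),*map(np.array,HSV[col]))
    m=cv2.morphologyEx(m,cv2.MORPH_CLOSE,np.ones((17,17)))
    k,l,st,ce=cv2.connectedComponentsWithStats(m)
    i=1+np.argmax(st[1:,4]);pts=cv2.findNonZero((l==i).astype(np.uint8));h=cv2.convexHull(pts)
    o=np.zeros_like(m);cv2.fillConvexPoly(o,h,1);return roi,o
def fit(imgs,kind,col,x,y,yaw=0,z=0,rad=22,rnd=None,model=None):
    rnd=kind=="cup" if rnd is None else rnd
    M=MODEL[kind] if model is None else model
    obs={n:observe(im,n,col,[x,y,z+20],rad) for n,im in imgs.items()}
    def f(p):
        c,s=np.cos(p[2]/50),np.sin(p[2]/50)
        if rnd:c,s=1,0
        Q=np.c_[M[:,0]*c-M[:,1]*s+p[0],M[:,0]*s+M[:,1]*c+p[1],M[:,2]+z]
        t=0
        for n,(roi,o) in obs.items():
            m=hullmask(proj(n,Q),roi);t+=1-(m&o).sum()/max(1,(m|o).sum())
        return t
    p0=np.array([x,y,yaw*50.]);best=None
    for k in range(2):
        r=minimize(f,p0,method="Nelder-Mead",options=dict(initial_simplex=p0+np.array([[0,0,0],[8,0,0],[0,8,0],[0,0,6]]),xatol=.05,fatol=1e-5));p0=r.x
    return r.x[0].round(1),r.x[1].round(1),(r.x[2]/50).round(3),round(r.fun,3)
def grab(tag):
    d={n:eyes.get_image(n) for n in("top","scene")}
    for n in d: cv2.imwrite(f"pics/{n}_{tag}.png",d[n])
    return d
def toolmove(tx,ty,tz,zdir,st=None):
    """world TCP target, yaw of tool z axis -> shift,turn in tool axes"""
    st=st or bot.get_state();R0=R.from_rotvec(st["orientation"])
    d=R0.inv().apply(np.array([tx,ty,tz])-st["eef_pos"])
    zz=np.array([np.cos(zdir),np.sin(zdir),0]);xx=np.array([0,0,-1.]);yy=np.cross(zz,xx)
    T=R.from_matrix(np.c_[xx,yy,zz]);r=(R0.inv()*T).as_rotvec()
    return d.round(1),r.round(4)
E
python3 - <<'E'
from h import *
t=cv2.imread("pics/top0.png");s=cv2.imread("pics/scene0.png")
for cams in ({"top":t},{"scene":s},{"top":t,"scene":s}):
  print(list(cams))
  for nm,k,c,x,y,yaw,rad in [("green","cup","green",398,351,0,22),("o1","cup","orange",502,352,0,16),("o2","cup","orange",400,266,0,16),("o3","cup","orange",401,150,0,16),
   ("ba","bundle","lime",615,332,1.57,20),("bb","bundle","lime",429,-50,1.57,22),("bar","bar","white",428,-176,1.57,42),("fence","fence","wood",469,-322,0,50)]:
    try: print(nm,fit(cams,k,c,x,y,yaw,0,rad))
    except Exception as e: print(nm,e)
st=bot.get_state();print(R.from_rotvec(st["orientation"]).as_matrix().round(3))
print([unproj("top",u,v,210).round() for u,v in((168,200),(327,200),(340,190))])
E
```

```text
['top']
green (np.float64(396.4), np.float64(354.6), np.float64(-0.014), np.float64(0.162))
o1 (np.float64(508.0), np.float64(352.0), np.float64(0.0), np.float64(0.628))
o2 (np.float64(396.1), np.float64(274.2), np.float64(-0.099), np.float64(0.638))
o3 (np.float64(401.0), np.float64(160.2), np.float64(-0.052), np.float64(0.63))
ba (np.float64(611.4), np.float64(337.7), np.float64(1.598), np.float64(0.636))
bb (np.float64(417.8), np.float64(-45.2), np.float64(1.585), np.float64(0.618))
bar (np.float64(429.6), np.float64(-178.0), np.float64(1.563), np.float64(0.082))
fence (np.float64(469.6), np.float64(-321.1), np.float64(0.022), np.float64(0.107))
['scene']
green (np.float64(393.4), np.float64(362.4), np.float64(-0.084), np.float64(0.248))
o1 (np.float64(499.3), np.float64(302.6), np.float64(0.148), np.float64(0.603))
o2 (np.float64(402.0), np.float64(221.7), np.float64(0.02), np.float64(0.532))
o3 (np.float64(395.7), np.float64(117.3), np.float64(0.245), np.float64(0.492))
ba (np.float64(609.5), np.float64(340.8), np.float64(1.627), np.float64(0.687))
bb (np.float64(414.0), np.floa
[... 339 characters left out ...]
float64(333.2), np.float64(0.196), np.float64(1.246))
o2 (np.float64(387.0), np.float64(246.1), np.float64(0.236), np.float64(1.178))
o3 (np.float64(389.2), np.float64(131.1), np.float64(0.241), np.float64(1.129))
ba (np.float64(596.2), np.float64(337.4), np.float64(1.208), np.float64(1.288))
bb (np.float64(420.7), np.float64(-49.6), np.float64(1.275), np.float64(1.199))
bar (np.float64(429.0), np.float64(-176.4), np.float64(1.573), np.float64(0.334))
fence (np.float64(469.6), np.float64(-321.1), np.float64(0.022), np.float64(1.107))
[[-0.001 -0.96   0.279]
 [-0.001  0.279  0.96 ]
 [-1.     0.    -0.001]]
[array([534., 223., 210.]), array([ 526., -218.,  210.]), array([ 553., -254.,  210.])]
```

```bash
python3 - <<'E'
from h import *
t=cv2.cvtColor(cv2.imread("pics/top0.png"),cv2.COLOR_BGR2HSV);s=cv2.cvtColor(cv2.imread("pics/scene0.png"),cv2.COLOR_BGR2HSV)
print("o2 top");print(t[249,152:178].tolist());print("bund");print(t[234,260:280].tolist())
print(s[175,205:230].tolist());print(s[216,232:265].tolist());print("gr",s[140,185:210].tolist()); print("f",t[220:230,350].tolist())
E
```

```text
o2 top
[[13, 179, 94], [11, 179, 107], [11, 198, 129], [12, 212, 136], [13, 192, 141], [13, 198, 153], [11, 199, 105], [11, 189, 89], [12, 189, 143], [13, 207, 208], [13, 200, 232], [13, 197, 230], [13, 204, 229], [13, 199, 228], [13, 201, 228], [13, 204, 228], [13, 208, 227], [13, 202, 229], [13, 202, 228], [13, 196, 230], [13, 200, 231], [13, 201, 230], [12, 207, 193], [13, 218, 110], [12, 186, 81], [10, 143, 89]]
bund
[[19, 138, 102], [28, 128, 138], [33, 144, 156], [33, 150, 160], [32, 147, 158], [32, 152, 158], [33, 153, 158], [32, 148, 158], [33, 158, 157], [33, 161, 157], [32, 159, 157], [32, 157, 159], [33, 162, 159], [33, 158, 161], [32, 158, 157], [31, 143, 146], [26, 141, 119], [13, 134, 99], [6, 162, 88], [11, 141, 98]]
[[12, 162, 143], [11, 159, 136], [11, 157, 130], [14, 226, 143], [14, 243, 147], [14, 236, 131], [14, 236, 134], [14, 236, 133], [14, 236, 132], [14, 236, 131], [14, 235, 130], [14, 235, 129], [14, 235, 128], [14, 235, 127], [14, 235, 127], [14, 235, 125], [14, 234, 124], [15, 234, 123], [14, 234, 119], [14, 241, 112], [12, 190, 114], [11, 167, 125], [11, 
[... 415 characters left out ...]
3], [33, 200, 223], [33, 194, 219], [33, 179, 211], [32, 161, 184], [32, 138, 135], [27, 139, 130], [18, 165, 139], [10, 167, 124], [11, 164, 118]]
gr [[11, 138, 146], [10, 149, 147], [13, 135, 128], [46, 105, 85], [74, 227, 82], [72, 205, 81], [72, 200, 79], [69, 177, 78], [69, 182, 98], [70, 187, 117], [70, 179, 118], [70, 176, 123], [70, 180, 102], [70, 171, 73], [70, 177, 78], [72, 195, 77], [71, 185, 77], [72, 205, 76], [71, 187, 79], [72, 202, 77], [72, 210, 79], [18, 142, 111], [10, 156, 159], [11, 158, 152], [11, 154, 141]]
f [[11, 149, 101], [14, 128, 120], [16, 104, 174], [16, 101, 199], [16, 105, 196], [16, 100, 198], [17, 102, 197], [15, 112, 143], [12, 138, 100], [10, 149, 106]]
```

```bash
python3 - <<'E'
s=open("h.py").read()
s=s.replace("((5,150,70),(16,255,255))","((8,182,60),(17,255,255))").replace("(24,110,60)","(23,90,105)").replace("(38,255,255)","(40,255,255)").replace("((55,90,30)","((45,95,25)").replace("((10,60,140)","((10,60,145)")
s=s.replace("i=1+np.argmax(st[1:,4]);pts=cv2.findNonZero((l==i).astype(np.uint8))","big=1+np.flatnonzero(st[1:,4]>.2*st[1:,4].max());pts=cv2.findNonZero(np.isin(l,big).astype(np.uint8))")
s=s.replace("return roi,o\n","DBG[n]=(im,m,o);return roi,o\n").replace("S=8\n","S=8;DBG={}\n")
open("h.py","w").write(s)
E
cat > fitall.py <<'E'
from h import *
import sys
def run(ims,items,dbg=None):
  out=[];tiles=[]
  for nm,k,c,x,y,yaw,rad in items:
    r=fit(ims,k,c,x,y,yaw,0,rad);out.append((nm,)+tuple(map(float,r)));print(out[-1])
    for n in ims:
      im,m,o=DBG[n];v=im.copy();cs,_=cv2.findContours(o,0,1);cv2.drawContours(v,cs,-1,(255,0,255),2);tiles.append(cv2.resize(v,(190,190)))
  if dbg:
    while len(tiles)%4: tiles.append(tiles[0]*0)
    cv2.imwrite(dbg,np.vstack([np.hstack(tiles[i:i+4]) for i in range(0,len(tiles),4)]))
  return out
E
python3 - <<'E'
from fitall import *
t=cv2.imread("pics/top0.png");s=cv2.imread("pics/scene0.png")
I=[("green","cup","green",396,354,0,20),("o1","cup","orange",502,352,0,16),("o2","cup","orange",400,266,0,16),("o3","cup","orange",401,150,0,16),
   ("ba","bundle","lime",615,332,1.57,16),("bb","bundle","lime",429,-50,1.57,20),("bar","bar","white",428,-176,1.57,34),("fence","fence","wood",469,-322,0,40)]
run({"top":t},I,"pics/d1.png");run({"scene":s},[i[:6]+(j,) for i,j in zip(I,(18,20,18,20,14,22,34,36))if i[0]!="fence"],"pics/d2.png")
E
```

```text
('green', 396.0, 356.6, 0.024, 0.087)
('o1', 503.4, 355.3, -0.022, 0.042)
('o2', 399.1, 269.8, -0.012, 0.037)
('o3', 401.6, 154.1, -0.03, 0.039)
('ba', 614.5, 337.4, 1.571, 0.051)
('bb', 428.5, -46.2, 1.484, 0.069)
('bar', 429.6, -178.0, 1.563, 0.082)
('fence', 469.5, -321.1, 0.018, 0.08)
('green', 395.7, 374.6, -0.283, 0.186)
('o1', 453.1, 300.3, 0.927, 0.524)
('o2', 399.3, 210.7, 0.27, 0.432)
('o3', 398.4, 155.5, 0.089, 0.201)
('ba', 559.4, 339.1, 1.605, 0.362)
('bb', 425.1, -47.1, 1.455, 0.046)
('bar', 428.6, -166.2, 1.593, 0.222)
```

View pics/d1.png

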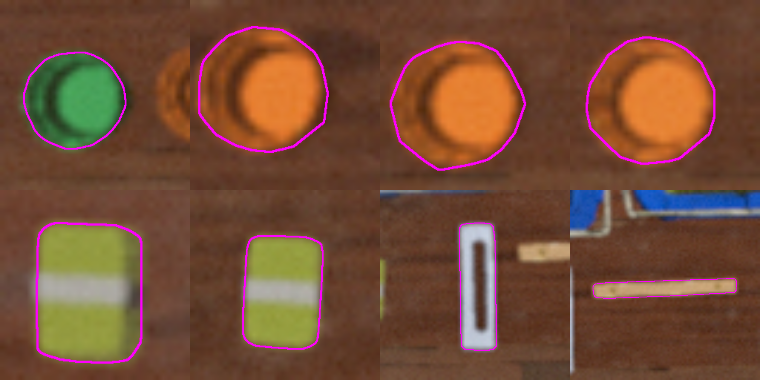

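View pics/d2.png

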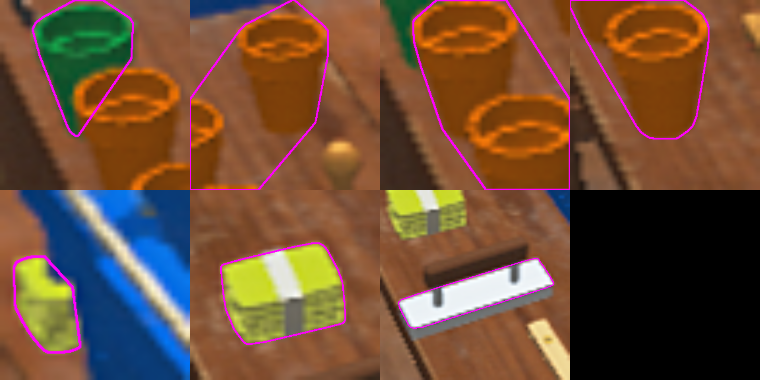

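```bash
python3 - <<'E'
from h import *
for yaw in(0,np.pi): print(toolmove(399,270,150,yaw))
E
```

```text
(array([  80.9, -307.9, -179. ]), array([ 1.288e+00, -1.200e-03,  6.000e-04]))
(array([  80.9, -307.9, -179. ]), array([-1.8536e+00, -7.0000e-04, -1.3000e-03]))
```

Call:
arm_command --pt "81 -308 -179 1.288 0 0" --pt "81 -308 -179 1.288 0 0" --pt "81 -308 -179 1.288 0 0" --pt "81 -308 -179 1.288 0 0" --pt "81 -308 -179 1.288 0 0" --jaw 1 --newtons 30

```text
time: 0.72
eef_pos: [364.7, 306.0, 161.5]
orientation: [-0.27, 1.554, 0.27]
ft_force: [1.0, 1.2, -0.1]
opening: 0.999
```

```bash
python3 - <<'E'
from h import *
print(toolmove(399,270,150,0))
E
```

```text
(array([ 11.5, -45.5,  20.1]), array([ 3.445e-01,  0.000e+00, -1.000e-04]))
```

Call:
arm_command --pt "10 -40 18 0.34 0 0" --pt "10 -40 18 0.34 0 0" --pt "10 -40 18 0.34 0 0" --pt "10 -40 18 0.34 0 0"

```text
time: 1.23
eef_pos: [394.1, 276.5, 152.0]
orientation: [-0.011, 1.571, 0.011]
ft_force: [-0.3, 0.1, -0.2]
opening: 1.001
```

```bash
python3 - <<'E'
from h import *
print(toolmove(399,270,150,0),bot.get_state()["qd"])
d=grab("a")
from fitall import *
run({"top":d["top"]},[("o2","cup","orange",400,266,0,16)])
E
```

```text
(array([ 2. , -6.6,  4.8]), array([ 0.0145, -0.0001, -0.    ])) [ 0.00955453 -0.00207748  0.00126928 -0.0012092   0.00050032  0.009886  ]
('o2', 399.6, 269.1, 0.072, 0.056)
```

Call:
arm_command --pt "10 -7 5 0.014 0 0" --pt "40 -7 5 0.014 0 0" --pt "80 -7 5 0.014 0 0" --pt "110 -7 5 0.014 0 0" --pt "110 -7 5 0.014 0 0"

```text
time: 1.95
eef_pos: [398.0, 268.4, 40.0]
orientation: [0.001, 1.575, -0.004]
ft_force: [-0.4, -0.4, 0.3]
opening: 0.998
```

Call:
arm_command --pt "0 0 0 0 0 0"

```text
time: 2.08
eef_pos: [399.9, 269.4, 42.7]
orientation: [0.003, 1.57, -0.002]
ft_force: [-0.1, -0.2, -0.1]
opening: 1.0
```

```bash
python3 - <<'E'
from h import *
print(bot.get_state()["ft_force"],bot.get_state()["eef_pos"])
d=grab("b");crop(d["scene"],"pics/b1.png",160,90,300,210,5)
E
```

```text
[-0.12895503 -0.17639457 -0.13878584] [399.91094684 269.39420556  42.7046463 ]
```

View pics/b1.png

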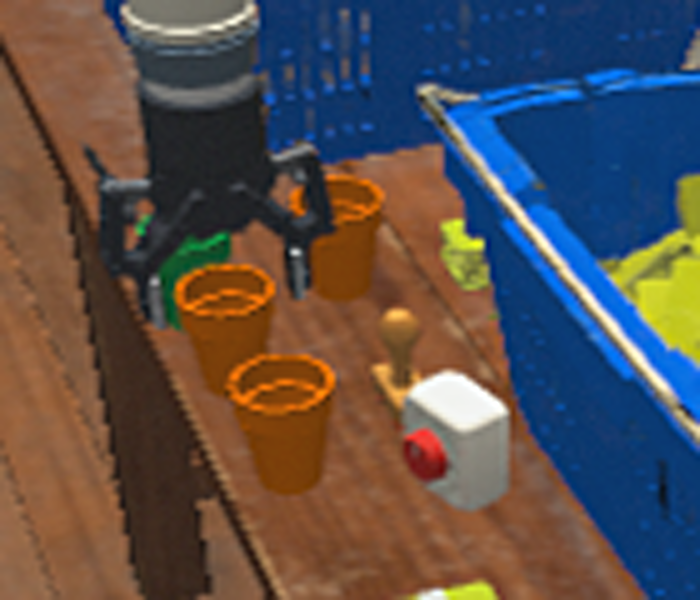

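```bash
python3 - <<'E'
from h import *
for P in ([400,269,43],[400,269,72],[400,312,43],[400,269,0]):
  for n in("scene","top"):
    p=proj(n,P)[0];print(P,n,p.round(1),((p-[160,90])*5).round())
d=cv2.imread("pics/top_b.png");crop(d,"pics/b2.png",90,180,240,290,5)
E
```

```text
[400, 269, 43] scene [206.5 154.8] [233. 324.]
[400, 269, 43] top [166.3 248.9] [ 31. 795.]
[400, 269, 72] scene [205.6 147.1] [228. 286.]
[400, 269, 72] top [164.  248.9] [ 20. 794.]
[400, 312, 43] scene [202.9 148.3] [215. 292.]
[400, 312, 43] top [152.5 249.2] [-38. 796.]
[400, 269, 0] scene [207.9 165.7] [239. 378.]
[400, 269, 0] top [169.5 249. ] [ 48. 795.]
```

View pics/b2.png

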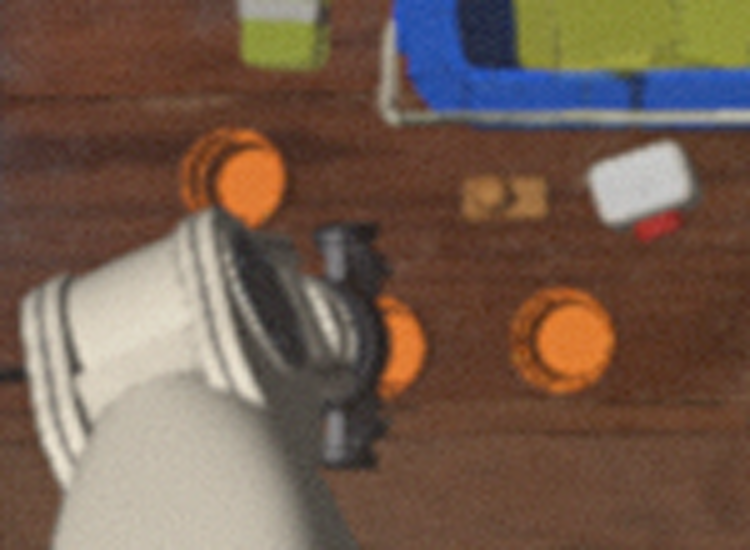

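Call:
arm_command --pt "0 0 0 0 0 0" --pt "0 0 0 0 0 0" --pt "0 0 0 0 0 0" --pt "0 0 0 0 0 0" --pt "0 0 0 0 0 0" --jaw 0.5 --newtons 25

```text
time: 2.8
eef_pos: [399.9, 269.6, 43.1]
orientation: [0.003, 1.569, -0.002]
ft_force: [-2.3, -0.6, 8.5]
opening: 0.695
```

Call:
arm_command --pt "-40 0 0 0 0 0" --pt "-90 0 0 0 0 0" --pt "-90 0 0 0 0 0" --pt "-90 0 0 0 0 0"

```text
time: 3.3
eef_pos: [399.3, 269.2, 131.9]
orientation: [0.003, 1.57, -0.003]
ft_force: [-0.8, -1.3, -0.4]
opening: 0.691
```

```bash
python3 - <<'E'
from h import *
d=grab("c");crop(d["scene"],"pics/c1.png",160,70,300,190,5)
E
```

```text
(no output)
```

View pics/c1.png

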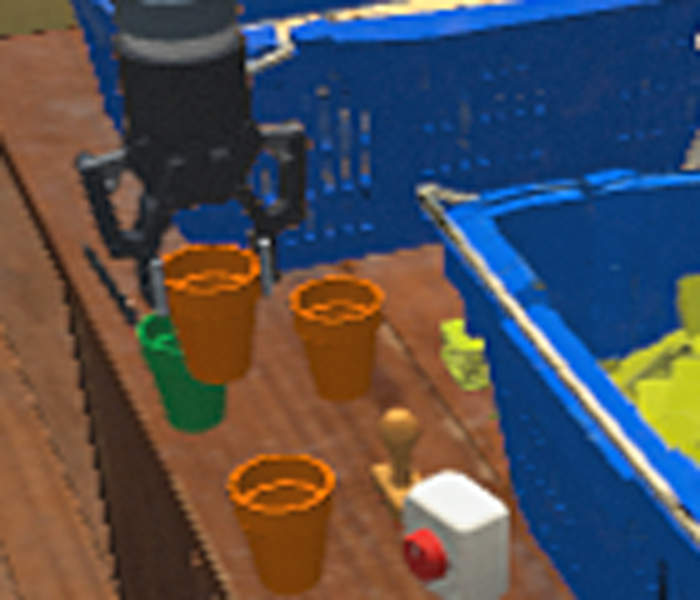

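Call:
arm_command --pt "-5 50 -2 0 0 0" --pt "-5 87.5 -3.5 0 0 0" --pt "-5 87.5 -3.5 0 0 0" --pt "-5 87.5 -3.5 0 0 0"

```text
time: 3.9
eef_pos: [395.7, 356.3, 135.9]
orientation: [0.001, 1.573, -0.003]
ft_force: [0.4, 0.2, -0.3]
opening: 0.691
```

```bash
python3 - <<'E'
from h import *
d=grab("e");crop(d["scene"],"pics/e1.png",160,70,300,190,5)
print(bot.get_state()["eef_pos"])
E
```

```text
[396.04452859 355.93130326 136.49834013]
```

View pics/e1.png

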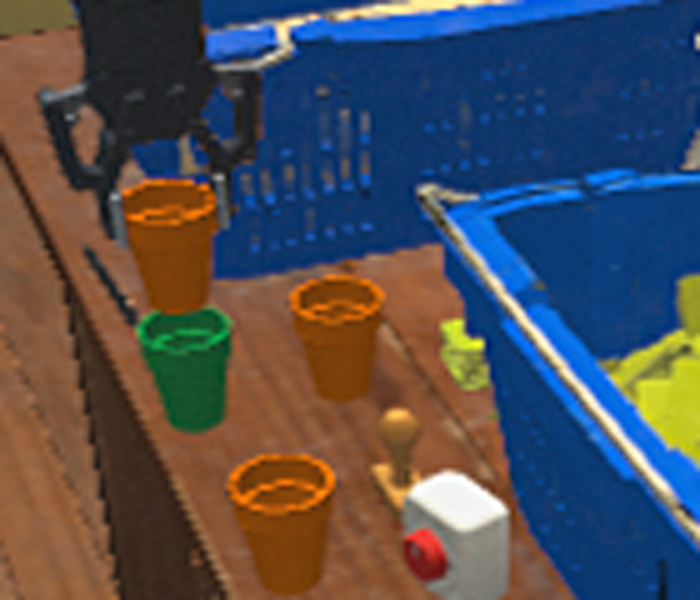

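```bash
python3 - <<'E'
from fitall import *
d={"scene":cv2.imread("pics/scene_e.png")}
run(d,[("green","cup","green",396,356,0,16),("o3","cup","orange",401,154,0,17),("held?","cup","orange",503,354,0,15)],"pics/d3.png")
E
```

```text
('green', 394.1, 361.8, -0.004, 0.041)
('o3', 398.6, 154.6, 0.053, 0.036)
('held?', 499.5, 354.1, 0.124, 0.039)
```

View pics/d3.png

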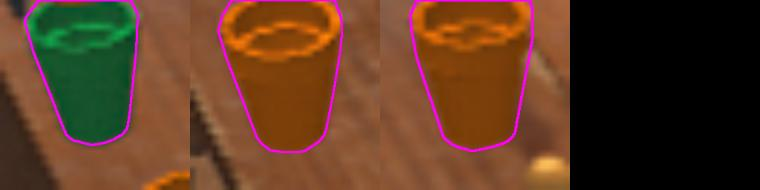

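```bash
python3 - <<'E'
from fitall import *
d={"scene":cv2.imread("pics/scene_e.png")}
run(d,[("green","cup","green",396,356,0,20),("o3","cup","orange",401,154,0,22),("o1","cup","orange",503,354,0,19)],"pics/d3.png")
E
```

```text
('green', 393.5, 359.0, 0.041, 0.088)
('o3', 398.7, 155.2, 0.065, 0.035)
('o1', 500.2, 354.9, -0.0, 0.05)
```

View pics/d3.png

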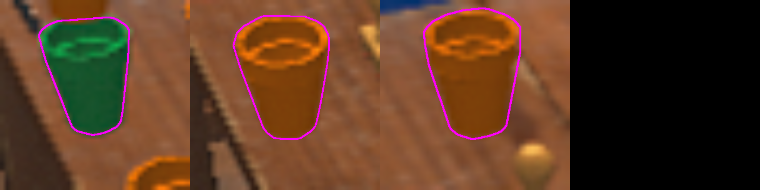

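Call:
arm_command --pt "20 1 0 0 0 0" --pt "40 1 0 0 0 0" --pt "52 1 0 0 0 0" --pt "52 1 0 0 0 0" --pt "52 1 0 0 0 0"

```text
time: 4.62
eef_pos: [396.7, 357.8, 85.6]
orientation: [0.003, 1.57, -0.003]
ft_force: [-0.2, 0.3, -0.4]
opening: 0.696
```

Call:
arm_command --pt "5 0 0 0 0 0" --pt "10 0 0 0 0 0" --pt "10 0 0 0 0 0"

```text
time: 5.0
eef_pos: [396.1, 357.6, 74.6]
orientation: [0.002, 1.571, -0.003]
ft_force: [-0.2, 0.1, -0.5]
opening: 0.694
```

Call:
arm_command --pt "1.5 0 0 0 0 0" --pt "3 0 0 0 0 0" --pt "3 0 0 0 0 0"

```text
time: 5.38
eef_pos: [396.4, 357.8, 72.1]
orientation: [0.003, 1.57, -0.003]
ft_force: [0.6, -0.9, 1.1]
opening: 0.697
```

```bash
python3 - <<'E'
from h import *
d=grab("f");crop(d["scene"],"pics/f1.png",160,70,300,190,5)
print(bot.get_state()["eef_pos"],bot.get_state()["ft_force"])
E
```

```text
[396.40454007 357.79698312  72.15463056] [-0.23219758 -0.7956666   1.96812422]
```

View pics/f1.png

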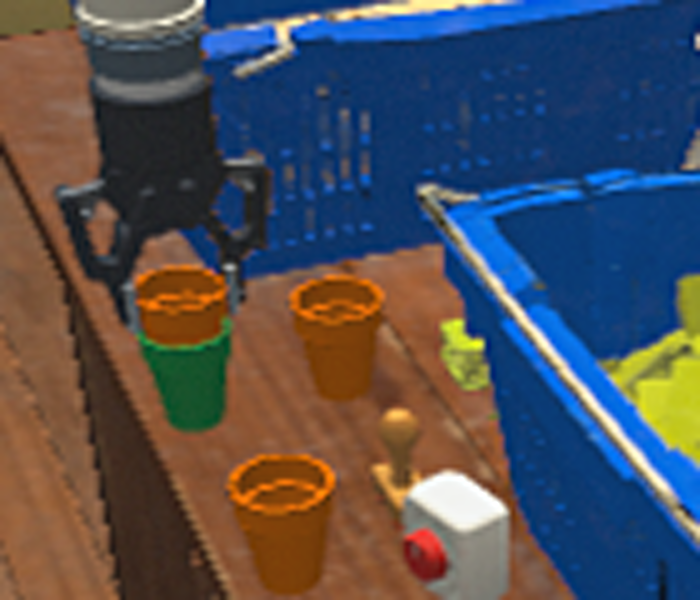

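Call:
arm_command --pt "0 0 0 0 0 0" --pt "0 0 0 0 0 0" --pt "0 0 0 0 0 0" --pt "0 0 0 0 0 0" --jaw 1

```text
time: 5.98
eef_pos: [396.2, 357.8, 71.9]
orientation: [0.003, 1.571, -0.003]
ft_force: [0.8, -0.2, -0.4]
opening: 1.006
```

Call:
arm_command --pt "-10 0 0 0 0 0" --pt "-40 0 0 0 0 0" --pt "-90 0 0 0 0 0" --pt "-90 -62 2 0 0 0" --pt "-90 -122 4 0 0 0"

```text
time: 6.6
eef_pos: [400.0, 234.9, 163.2]
orientation: [0.002, 1.569, -0.001]
ft_force: [0.5, -0.1, 1.3]
opening: 0.997
```

Call:
arm_command --pt "0 -40 0 0 0 0" --pt "0 -80 0 0 0 0" --pt "0 -80 0 0 0 0" --pt "0 -80 0 0 0 0"

```text
time: 7.1
eef_pos: [399.8, 156.0, 162.6]
orientation: [0.004, 1.57, -0.003]
ft_force: [0.4, 0.3, -1.0]
opening: 0.997
```

```bash
python3 - <<'E'
from fitall import *
d=grab("g");crop(d["scene"],"pics/g1.png",160,70,300,190,5)
print(toolmove(401,154,100,0))
run({"top":d["top"]},[("o3","cup","orange",401,154,0,16),("o1","cup","orange",502,352,0,16)])
E
```

```text
(array([62.2, -2.5,  1.3]), array([-0.0026,  0.0003, -0.0003]))
('o3', 402.5, 150.8, 0.086, 0.419)
('o1', 504.8, 354.9, -0.055, 0.136)
```

View pics/g1.png

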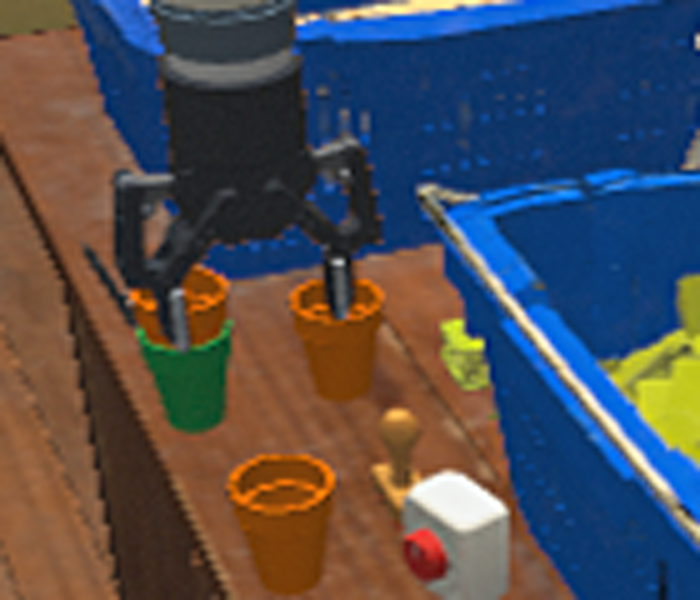

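Call:
arm_command --pt "40 -2 1.3 0 0 0" --pt "80 -2 1.3 0 0 0" --pt "105 -2 1.3 0 0 0" --pt "120 -2 1.3 0 0 0" --pt "120 -2 1.3 0 0 0"

```text
time: 7.82
eef_pos: [400.1, 154.5, 41.1]
orientation: [0.001, 1.573, -0.002]
ft_force: [-0.1, 0.1, 0.9]
opening: 0.995
```

Call:
arm_command --pt "0 0 0 0 0 0" --pt "0 0 0 0 0 0" --pt "0 0 0 0 0 0" --pt "0 0 0 0 0 0" --pt "0 0 0 0 0 0" --jaw 0.5

```text
time: 8.45
eef_pos: [401.4, 154.0, 43.1]
orientation: [0.003, 1.569, -0.002]
ft_force: [-1.9, 0.8, 5.6]
opening: 0.708
```

Call:
arm_command --pt "-40 0 0 0 0 0" --pt "-90 0 0 0 0 0" --pt "-125 0 0 0 0 0" --pt "-125 0 0 0 0 0"

```text
time: 8.95
eef_pos: [402.3, 154.1, 170.0]
orientation: [0.003, 1.565, -0.002]
ft_force: [0.0, 0.3, -0.6]
opening: 0.708
```

Call:
arm_command --pt "0 50 -1 0 0 0" --pt "0 110 -3 0 0 0" --pt "0 170 -5 0 0 0" --pt "0 203 -5 0 0 0" --pt "0 203 -5 0 0 0"

```text
time: 9.57
eef_pos: [395.8, 358.6, 165.8]
orientation: [-0.0, 1.572, -0.001]
ft_force: [0.5, -0.2, -1.3]
opening: 0.706
```

```bash
python3 - <<'E'
from fitall import *
d=grab("i");crop(d["scene"],"pics/i1.png",160,50,300,170,5)
print(bot.get_state()["eef_pos"],bot.get_state()["ft_force"])
E
```

```text
[396.03066492 356.5702491  166.22996547] [-0.44455229 -0.62054396 -0.48382164]
```

View pics/i1.png

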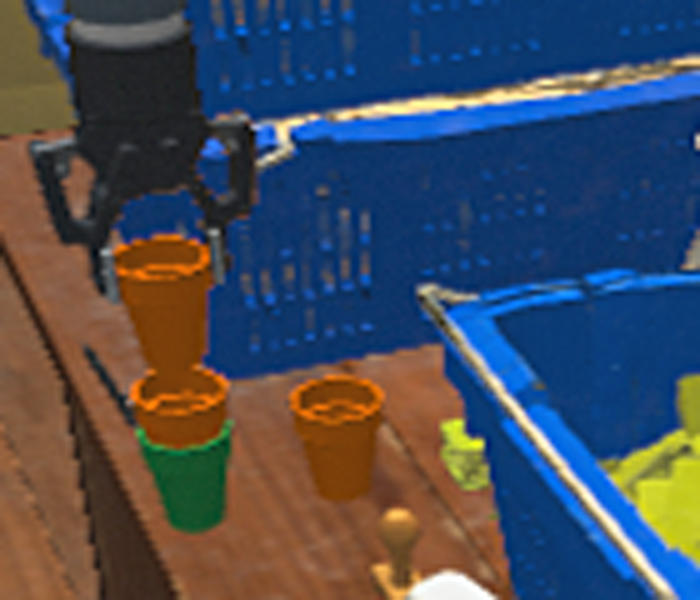

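Call:
arm_command --pt "20 0.5 0 0 0 0" --pt "40 0.5 0 0 0 0" --pt "56 0.5 0 0 0 0" --pt "56 0.5 0 0 0 0" --pt "56 0.5 0 0 0 0"

```text
time: 10.3
eef_pos: [397.0, 356.8, 111.7]
orientation: [0.004, 1.57, -0.003]
ft_force: [-0.3, -0.8, 0.3]
opening: 0.706
```

Call:
arm_command --pt "3 0 0 0 0 0" --pt "6 0 0 0 0 0" --pt "9 0 0 0 0 0" --pt "10 0 0 0 0 0" --pt "10 0 0 0 0 0"

```text
time: 10.92
eef_pos: [396.5, 357.3, 100.9]
orientation: [0.003, 1.571, -0.003]
ft_force: [-0.5, 0.3, -0.9]
opening: 0.702
```

Call:
arm_command --pt "1 0 0 0 0 0" --pt "2 0 0 0 0 0" --pt "2 0 0 0 0 0"

```text
time: 11.3
eef_pos: [396.8, 357.6, 99.8]
orientation: [0.003, 1.57, -0.002]
ft_force: [-1.3, -0.5, 6.4]
opening: 0.704
```

Call:
arm_command --pt "0 0 0 0 0 0" --pt "0 0 0 0 0 0" --pt "0 0 0 0 0 0" --pt "0 0 0 0 0 0" --jaw 1

```text
time: 11.8
eef_pos: [396.5, 357.3, 98.9]
orientation: [0.003, 1.571, -0.003]
ft_force: [0.1, 0.3, -0.3]
opening: 1.004
```

Call:
arm_command --pt "-10 0 0 0 0 0" --pt "-40 0 0 0 0 0" --pt "-90 0 0 0 0 0" --pt "-90 0 60 0 0 0" --pt "-90 -2 106 0 0 0"

```text
time: 12.42
eef_pos: [504.4, 355.2, 190.9]
orientation: [0.003, 1.568, -0.001]
ft_force: [0.2, 0.4, 0.7]
opening: 1.001
```

Call:
arm_command --pt "0 0 0 0 0 0" --pt "0 0 0 0 0 0"

```text
time: 12.68
eef_pos: [502.2, 354.7, 189.1]
orientation: [0.003, 1.571, -0.003]
ft_force: [-1.3, -0.3, -0.0]
opening: 0.997
```

```bash
python3 - <<'E'
from fitall import *
d=grab("j");crop(d["scene"],"pics/j1.png",160,50,300,170,5)
print(toolmove(503,354.8,43,0))
E
```

```text
(array([146.5,  -0.3,   1.3]), array([-0.0029, -0.    , -0.0001]))
```

View pics/j1.png

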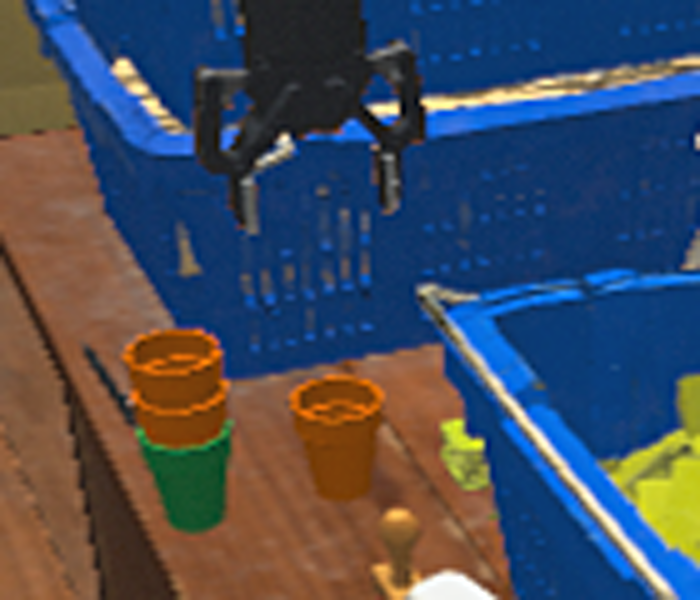

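Call:
arm_command --pt "0 0 1 -1.574 0 0" --pt "0 0 1 -1.574 0 0" --pt "0 0 1 -1.574 0 0" --pt "0 0 1 -1.574 0 0" --pt "0 0 1 -1.574 0 0"

```text
time: 13.4
eef_pos: [502.5, 355.2, 189.7]
orientation: [-0.734, 1.443, 0.734]
ft_force: [-0.8, 0.6, 1.0]
opening: 1.0
```

Call:
arm_command --pt "0 0 0 -0.66 0 0" --pt "0 0 0 -0.66 0 0" --pt "0 0 0 -0.66 0 0" --pt "0 0 0 -0.66 0 0" --pt "0 0 0 -0.66 0 0"

```text
time: 14.02
eef_pos: [502.7, 355.2, 189.6]
orientation: [-1.226, 1.198, 1.226]
ft_force: [-0.6, -0.9, -0.1]
opening: 1.002
```

```bash
python3 - <<'E'
from fitall import *
print(toolmove(503.3,355,43,np.pi/2))
E
```

```text
(array([146.6,  -0.6,  -0.2]), array([0.0234, 0.0003, 0.0004]))
```

Call:
arm_command --pt "40 -0.6 0 0.023 0 0" --pt "80 -0.6 0 0.023 0 0" --pt "120 -0.6 0 0.023 0 0" --pt "146.5 -0.6 0 0.023 0 0" --pt "146.5 -0.6 0 0.023 0 0"

```text
time: 14.65
eef_pos: [502.6, 354.5, 41.0]
orientation: [-1.208, 1.213, 1.21]
ft_force: [0.5, -1.2, -0.4]
opening: 0.997
```

Call:
arm_command --pt "0 0 0 0 0 0" --pt "0 0 0 0 0 0" --pt "0 0 0 0 0 0" --pt "0 0 0 0 0 0" --pt "0 0 0 0 0 0" --jaw 0.5

```text
time: 15.28
eef_pos: [505.0, 355.4, 44.5]
orientation: [-1.209, 1.206, 1.208]
ft_force: [0.2, -0.9, 7.0]
opening: 0.692
```

Call:
arm_command --pt "-40 0 0 0 0 0" --pt "-90 0 0 0 0 0" --pt "-140 0 0 0 0 0" --pt "-155 0 0 0 0 0" --pt "-155 0 0 0 0 0"

```text
time: 15.9
eef_pos: [504.4, 355.1, 198.6]
orientation: [-1.209, 1.207, 1.208]
ft_force: [-0.5, -0.1, -1.6]
opening: 0.692
```

```bash
python3 - <<'E'
from fitall import *
d=grab("k");crop(d["scene"],"pics/k1.png",160,50,300,170,5)
print(toolmove(396.2,357.2,198,np.pi/2))
E
```

```text
(array([ -1.7, 107.4,   2.6]), array([ 0.0001, -0.0009, -0.0017]))
```

View pics/k1.png

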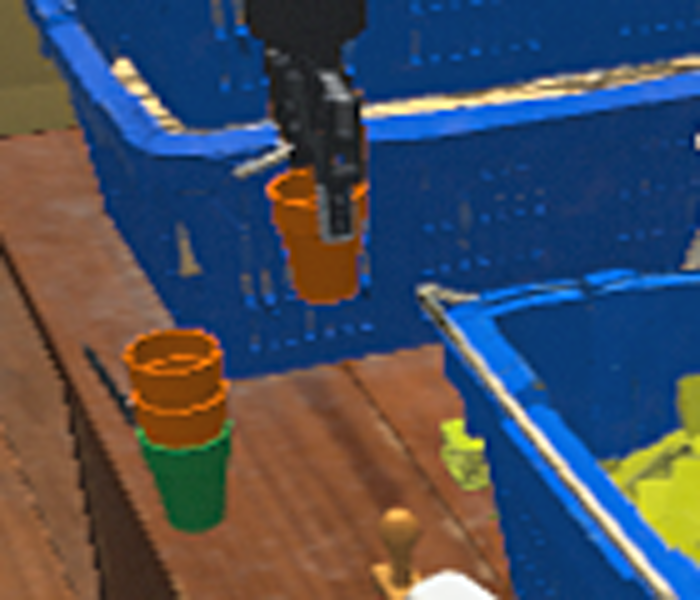

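Call:
arm_command --pt "0 50 1.5 0 0 0" --pt "0 106.5 2.5 0 0 0" --pt "0 106.5 2.5 0 0 0" --pt "0 106.5 2.5 0 0 0"

```text
time: 16.5
eef_pos: [397.5, 357.4, 196.6]
orientation: [-1.21, 1.21, 1.21]
ft_force: [-0.0, 0.3, -0.4]
opening: 0.693
```

```bash
python3 - <<'E'
from fitall import *
d=grab("l");crop(d["scene"],"pics/l1.png",160,50,300,170,5)
print(toolmove(397,357.2,138,np.pi/2))
E
```

```text
(array([58.7,  1.4, -0.1]), array([-0.0003, -0.0006, -0.0007]))
```

View pics/l1.png

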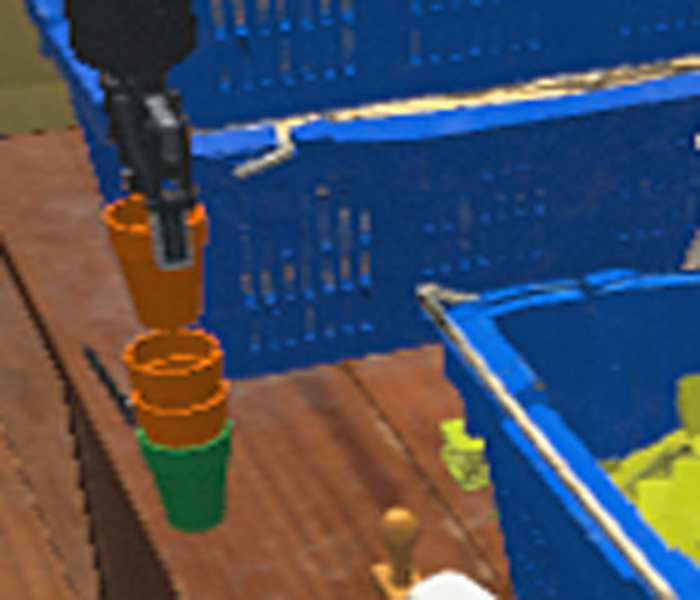

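Call:
arm_command --pt "20 1 0 0 0 0" --pt "40 1 0 0 0 0" --pt "58 1 0 0 0 0" --pt "58 1 0 0 0 0" --pt "58 1 0 0 0 0"

```text
time: 17.23
eef_pos: [397.4, 357.4, 139.8]
orientation: [-1.209, 1.209, 1.209]
ft_force: [0.7, -0.4, 0.0]
opening: 0.698
```

Call:
arm_command --pt "3 0 0 0 0 0" --pt "6 0 0 0 0 0" --pt "8 0 0 0 0 0" --pt "8 0 0 0 0 0"

```text
time: 17.73
eef_pos: [396.6, 357.4, 131.4]
orientation: [-1.209, 1.209, 1.209]
ft_force: [0.2, -0.0, -0.5]
opening: 0.691
```

Call:
arm_command --pt "1 0 0 0 0 0" --pt "2 0 0 0 0 0" --pt "2 0 0 0 0 0"

```text
time: 18.1
eef_pos: [396.8, 357.5, 129.7]
orientation: [-1.209, 1.209, 1.209]
ft_force: [0.4, -1.3, 2.7]
opening: 0.694
```

Contact at the expected height; release and go up.

Call:
arm_command --pt "0 0 0 0 0 0" --pt "0 0 0 0 0 0" --pt "0 0 0 0 0 0" --pt "0 0 0 0 0 0" --jaw 1

```text
time: 18.6
eef_pos: [396.6, 357.4, 129.5]
orientation: [-1.209, 1.209, 1.209]
ft_force: [0.0, -0.2, 0.1]
opening: 0.999
```

Call:
arm_command --pt "-10 0 0 0 0 0" --pt "-40 0 0 0 0 0" --pt "-90 0 0 0 0 0" --pt "-120 -50 -5 0 0 0" --pt "-120 -110 -12 0 0 0"

```text
time: 19.23
eef_pos: [508.1, 346.2, 254.1]
orientation: [-1.211, 1.201, 1.208]
ft_force: [0.4, 0.6, 0.2]
opening: 1.0
```

```bash
python3 - <<'E'
from fitall import *
d=grab("m");crop(d["scene"],"pics/m1.png",160,50,300,170,5)
run({"top":d["top"]},[("ba","bundle","lime",614,337,1.57,16),("bb","bundle","lime",429,-46,1.5,20),("bar","bar","white",429,-178,1.57,34)],"pics/m2.png")
crop(d["top"],"pics/m3.png",100,150,400,270,2.6)
print(toolmove(614,337,120,np.pi/2),bot.get_state()["eef_pos"])
E
```

```text
('ba', 614.2, 337.4, 1.547, 0.051)
('bb', 428.9, -46.8, 1.502, 0.07)
('bar', 429.4, -177.5, 1.571, 0.067)
(array([ 129.1, -102.5,   -7. ]), array([-0.0028, -0.0002,  0.0013])) [511.36811923 344.36879458 248.9397013 ]
```

View pics/m1.png

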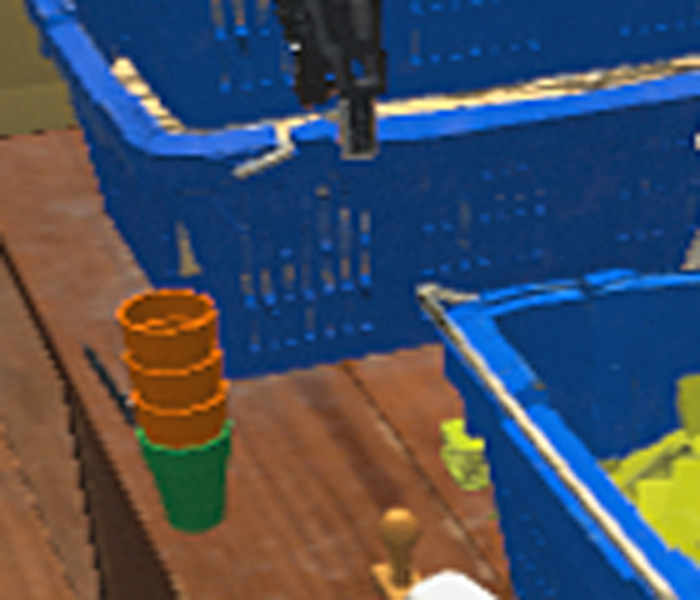

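View pics/m3.png

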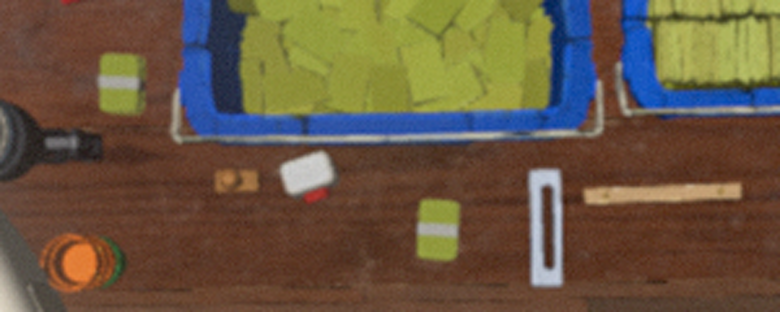

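Call:
arm_command --pt "40 -50 -3 0 0 0" --pt "80 -102 -7 0 0 0" --pt "130 -103 -7 0.008 0 0" --pt "130 -103 -7 0.008 0 0" --pt "130 -103 -7 0.008 0 0"

```text
time: 19.95
eef_pos: [609.7, 339.0, 122.0]
orientation: [-1.204, 1.211, 1.203]
ft_force: [0.7, 0.9, 0.4]
opening: 1.0
```

```bash
python3 - <<'E'
from fitall import *
d=grab("n");crop(d["scene"],"pics/n1.png",190,50,330,170,5)
crop(d["top"],"pics/n3.png",90,130,240,240,5)
print(toolmove(614.3,337.4,12,1.56),bot.get_state()["eef_pos"])
E
```

```text
(array([111. ,  -3.7,  -2. ]), array([0.0038, 0.0017, 0.0041])) [610.15593268 339.24691568 122.9588984 ]
```

View pics/n3.png

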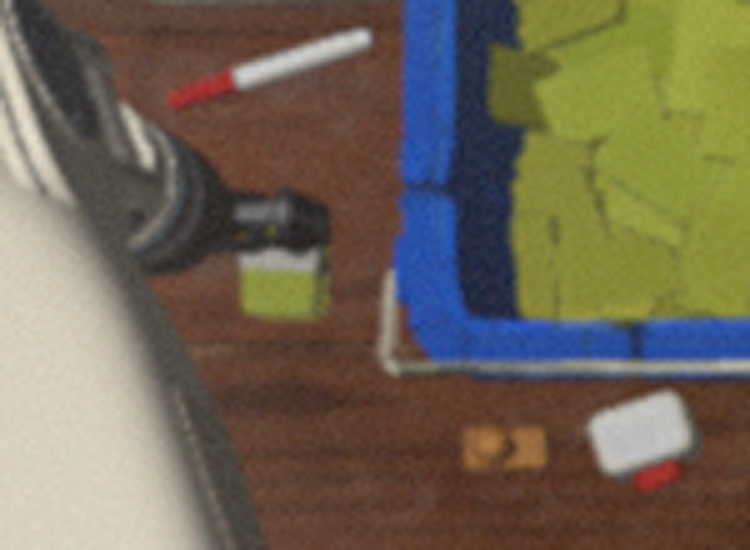

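Call:
arm_command --pt "40 -3.7 -2 0.004 0.002 0.004" --pt "80 -3.7 -2 0.004 0.002 0.004" --pt "100 -3.7 -2 0.004 0.002 0.004" --pt "111 -3.7 -2 0.004 0.002 0.004" --pt "111 -3.7 -2 0.004 0.002 0.004"

```text
time: 20.68
eef_pos: [613.6, 336.8, 9.6]
orientation: [-1.201, 1.218, 1.202]
ft_force: [0.2, 0.5, 0.4]
opening: 1.0
```

Call:
arm_command --pt "0 0 0 0 0 0" --pt "0 0 0 0 0 0" --pt "0 0 0 0 0 0" --pt "0 0 0 0 0 0" --pt "0 0 0 0 0 0" --jaw 0.4 --newtons 35

```text
time: 21.3
eef_pos: [613.9, 336.6, 9.7]
orientation: [-1.2, 1.217, 1.202]
ft_force: [-0.8, 0.3, 6.8]
opening: 0.527
```

```bash
python3 - <<'E'
from fitall import *
d=grab("o");crop(d["scene"],"pics/o1.png",190,50,330,170,5)
print(bot.get_state()["eef_pos"],bot.get_state()["opening"])
E
```

```text
[613.87492076 336.60746032   9.7756094 ] 0.5273131671490745
```

View pics/o1.png

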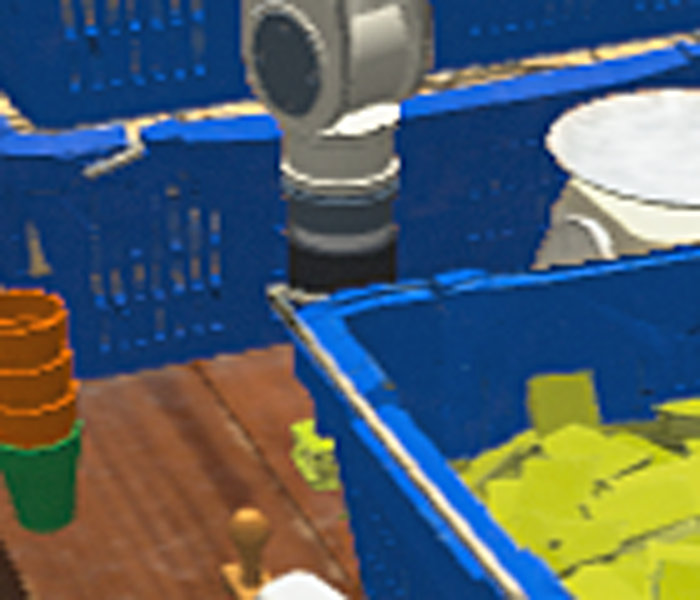

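Call:
arm_command --pt "0 0 0 0 0 0" --pt "0 0 0 0 0 0" --pt "-3 0 0 0 0 0" --pt "-3 0 0 0 0 0" --jaw 0.75

```text
time: 21.9
eef_pos: [613.5, 336.5, 11.7]
orientation: [-1.2, 1.219, 1.202]
ft_force: [-0.7, 0.5, 0.0]
opening: 0.753
```

Call:
arm_command --pt "0 0 0 0 0 0" --pt "0 0 0 0 0 0" --pt "0 0 0 0 0 0" --pt "0 0 0 0 0 0" --jaw 0.4

```text
time: 22.4
eef_pos: [613.5, 336.5, 11.8]
orientation: [-1.2, 1.219, 1.202]
ft_force: [-0.6, 0.2, 4.2]
opening: 0.524
```

Call:
arm_command --pt "-40 0 0 0 0 0" --pt "-100 0 0 0 0 0" --pt "-160 0 0 0 0 0" --pt "-198 0 0 0 0 0" --pt "-198 0 0 0 0 0"

```text
time: 23.02
eef_pos: [615.1, 337.2, 212.7]
orientation: [-1.201, 1.214, 1.2]
ft_force: [0.2, 0.5, -1.4]
opening: 0.528
```

```bash
python3 - <<'E'
from fitall import *
print(toolmove(430,337,210,np.pi/2),bot.get_state()["eef_pos"],bot.get_state()["ft_force"])
d=grab("p");crop(d["scene"],"pics/p1.png",190,30,330,150,5)
E
```

```text
(array([  2.6, 185.1,  -2.4]), array([-0.0117, -0.0001,  0.0009])) [615.07277529 337.19423206 212.72266802] [ 0.20619554  0.46778971 -1.39250111]
```

View pics/p1.png

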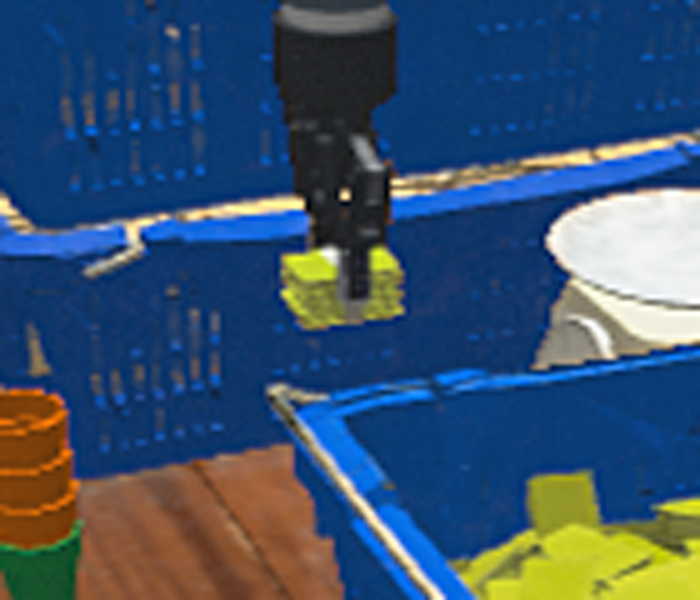

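```bash
python3 - <<'E'
from h import *
for z in (201,205,210,213,217,221): print(z,((proj("scene",[[615,314,z],[615,303,z]])-[190,30])*5).round())
s=cv2.imread("pics/scene_p.png");cv2.imwrite("pics/p2.png",cv2.resize(s[65:105,240:280],(600,600),interpolation=cv2.INTER_NEAREST))
E
```

```text
201 [[356. 315.]
 [363. 321.]]
205 [[356. 309.]
 [363. 316.]]
210 [[356. 302.]
 [363. 308.]]
213 [[356. 297.]
 [363. 304.]]
217 [[356. 291.]
 [362. 298.]]
221 [[356. 285.]
 [362. 292.]]
```

View pics/p2.png

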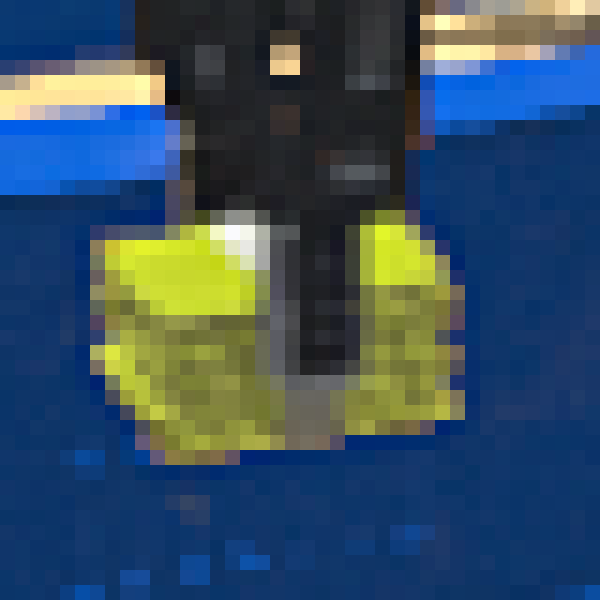

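Call:
arm_command --pt "0 62 0 0 0 0" --pt "0 124 0 0 0 0" --pt "0 186 -2 0 0 0" --pt "0 190 -60 0.18 0 0" --pt "0 190 -120 0.36 0 0"

```text
time: 23.75
eef_pos: [420.5, 218.5, 208.8]
orientation: [-0.93, 1.371, 0.932]
ft_force: [1.1, -1.1, -0.5]
opening: 0.527
```

```bash
python3 - <<'E'
from fitall import *
print(toolmove(415,-286,205,0.018),bot.get_state()["eef_pos"],bot.get_state()["ft_force"])
E
```

```text
(array([   5.3, -179.1, -471.7]), array([ 1.179 , -0.0076, -0.0014])) [420.49723795 218.50785082 208.7561509 ] [ 1.14433809 -1.14367535 -0.54840198]
```

Call:
arm_command --pt "5 -178 -471 1.18 0 0" --pt "5 -178 -471 1.18 0 0" --pt "5 -178 -471 1.18 0 0" --pt "5 -178 -471 1.18 0 0" --pt "5 -178 -471 1.18 0 0"

```text
time: 24.38
eef_pos: [418.2, -95.0, 206.4]
orientation: [-0.201, 1.568, 0.201]
ft_force: [0.9, -0.1, -1.4]
opening: 0.522
```

```bash
python3 - <<'E'
from fitall import *
print(toolmove(415,-286,205,0.018),bot.get_state()["eef_pos"],bot.get_state()["ft_force"])
E
```

```text
(array([   1.6, -184. ,  -51.3]), array([ 2.373e-01, -6.500e-03, -1.000e-04])) [418.19660114 -95.0288763  206.41496927] [ 0.91977361 -0.08454002 -1.40391908]
```

Call:
arm_command --pt "2 -184 -51 0.237 0 0" --pt "2 -184 -51 0.237 0 0" --pt "2 -184 -51 0.237 0 0" --pt "2 -184 -51 0.237 0 0" --pt "2 -184 -51 0.237 0 0"

```text
time: 25.0
eef_pos: [417.0, -283.9, 204.7]
orientation: [-0.018, 1.577, 0.019]
ft_force: [-0.7, 0.5, -1.4]
opening: 0.525
```

```bash
python3 - <<'E'
from fitall import *
d=grab("q")
run({"top":d["top"]},[("bb","bundle","lime",429,-46,1.5,20),("bar","bar","white",429,-178,1.57,34),("fence","fence","wood",469,-322,0,40)])
crop(d["top"],"pics/q3.png",240,190,400,290,5);crop(d["scene"],"pics/q1.png",200,150,360,330,3.3)
print(toolmove(420,-286,205,0.018),bot.get_state()["eef_pos"])
E
```

```text
('bb', 429.1, -47.1, 1.493, 0.063)
('bar', 420.5, -186.7, 1.687, 0.695)
('fence', 469.1, -319.6, 0.016, 0.617)
(array([ 0.6, -3.1,  2.5]), array([ 0.0074, -0.0052,  0.0004])) [ 417.46443697 -282.99963928  205.65867567]
```

View pics/q3.png

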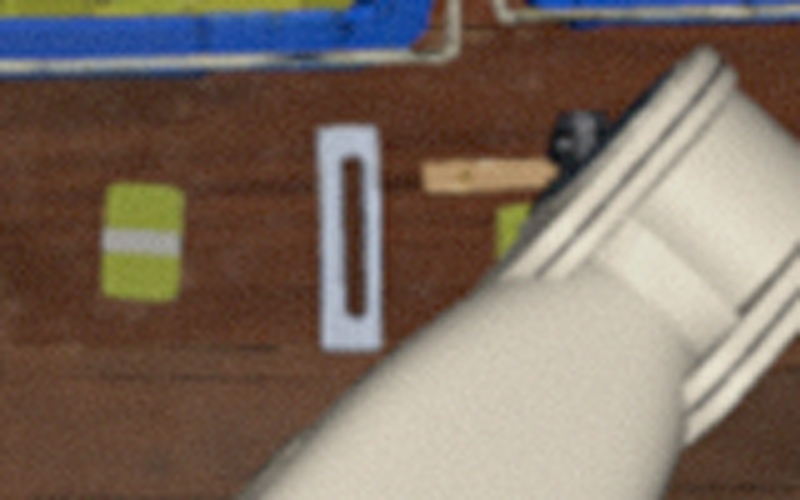

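View pics/q1.png

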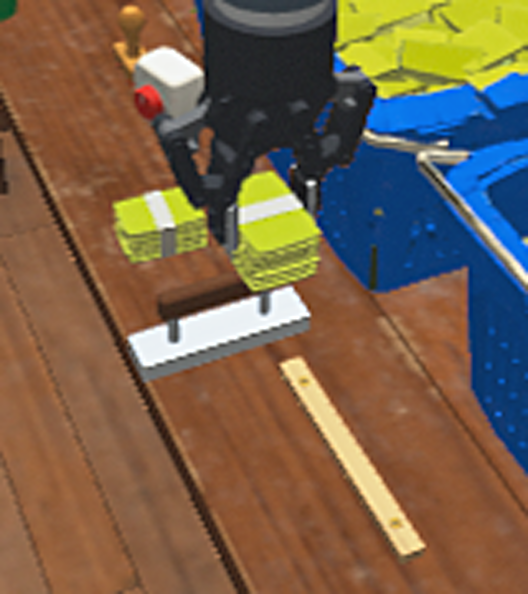

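Call:
arm_command --pt "50 -3 3 0.007 0 0" --pt "100 -3 3 0.007 0 0" --pt "150 -3 3 0.007 0 0" --pt "180 -3 3 0.007 0 0" --pt "180 -3 3 0.007 0 0"

```text
time: 25.72
eef_pos: [419.3, -285.3, 25.0]
orientation: [-0.014, 1.578, 0.016]
ft_force: [-0.4, -0.0, -0.4]
opening: 0.525
```

Call:
arm_command --pt "0 0 0 0 0 0" --pt "4 0 0 0 0 0" --pt "8 0 0 0 0 0" --pt "10 0 0 0 0 0" --pt "10 0 0 0 0 0"

```text
time: 26.35
eef_pos: [420.0, -287.7, 16.3]
orientation: [-0.015, 1.575, 0.012]
ft_force: [-0.0, -0.5, -1.4]
opening: 0.524
```

```bash
python3 - <<'E'
from fitall import *
s=bot.get_state();print(s["eef_pos"],s["ft_force"],toolmove(440,-286,12.3,0.018))
d=grab("r");crop(d["scene"],"pics/r1.png",220,190,360,330,4)
E
```

```text
[ 419.99205875 -287.66012652   16.31227847] [-0.03389992 -0.50401033 -1.4231638 ] (array([ 3.9,  1.3, 20.1]), array([-0.0006, -0.0042,  0.0018]))
```

View pics/r1.png

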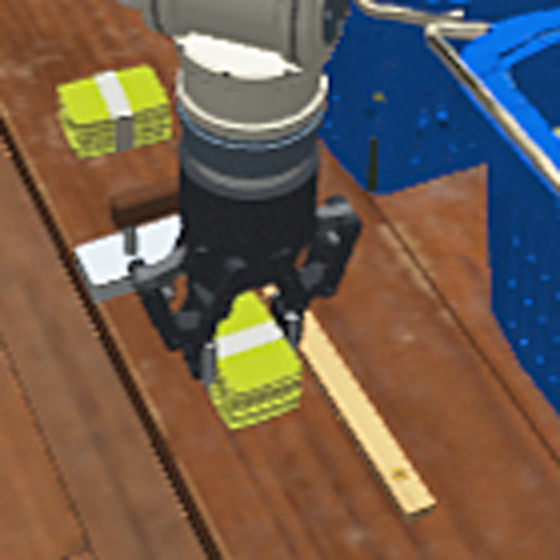

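Call:
arm_command --pt "2.5 1 4 0 0 0" --pt "3 1 8 0 0 0" --pt "3 1 12 0 0 0" --pt "3 1 12 0 0 0"

```text
time: 26.95
eef_pos: [432.4, -286.5, 13.3]
orientation: [-0.016, 1.575, 0.013]
ft_force: [-0.3, -0.2, -0.8]
opening: 0.53
```

Call:
arm_command --pt "0 0 1 0 0 0" --pt "0 0 2 0 0 0" --pt "0 0 3 0 0 0" --pt "0 0 3 0 0 0"

```text
time: 27.45
eef_pos: [435.1, -286.4, 13.4]
orientation: [-0.015, 1.575, 0.012]
ft_force: [-0.1, 0.1, -1.6]
opening: 0.527
```

Call:
arm_command --pt "1 0 1 0 0 0" --pt "1 0 2 0 0 0" --pt "1 0 2 0 0 0"

```text
time: 27.82
eef_pos: [435.8, -286.4, 12.2]
orientation: [-0.015, 1.578, 0.012]
ft_force: [-6.7, -2.1, 1.4]
opening: 0.521
```

Call:
arm_command --pt "0 0 1 0 0 0" --pt "0 0 2 0 0 0" --pt "0 0 2 0 0 0"

```text
time: 28.2
eef_pos: [436.0, -286.4, 12.0]
orientation: [-0.015, 1.581, 0.011]
ft_force: [-15.8, -4.4, 4.7]
opening: 0.526
```

Call:
arm_command --pt "0 0 -2.5 0 0 0" --pt "0 0 -2.5 0 0 0"

```text
time: 28.45
eef_pos: [435.7, -286.3, 12.1]
orientation: [-0.015, 1.576, 0.012]
ft_force: [-7.0, -0.8, 0.3]
opening: 0.526
```

Call:
arm_command --pt "0 0 0 0 0 0" --pt "0 0 0 0 0 0" --pt "0 0 0 0 0 0" --jaw 0.75

```text
time: 28.82
eef_pos: [436.9, -286.4, 12.5]
orientation: [-0.016, 1.574, 0.012]
ft_force: [-0.9, -0.4, -0.4]
opening: 0.751
```

Call:
arm_command --pt "-20 0 0 0 0 0" --pt "-70 0 0 0 0 0" --pt "-130 0 0 0 0 0" --pt "-140 60 -5 0 0 0" --pt "-140 120 -8 0 0 0"

```text
time: 29.45
eef_pos: [427.4, -165.6, 153.4]
orientation: [-0.015, 1.572, 0.01]
ft_force: [0.2, 1.1, -0.1]
opening: 0.744
```

Call:
arm_command --pt "0 60 0 -0.18 0 0" --pt "0 115 0 -0.37 0 0" --pt "0 115 0 -0.55 0 0" --pt "0 115 0 -0.73 0 0" --pt "0 115 0 -0.91 0 0" --jaw 1

```text
time: 30.08
eef_pos: [425.2, -50.9, 152.1]
orientation: [-0.73, 1.449, 0.729]
ft_force: [-0.7, -0.7, -0.7]
opening: 1.003
```

```bash
python3 - <<'E'
from fitall import *
d=grab("s")
run({"top":d["top"]},[("bb","bundle","lime",429,-46,1.5,20),("ba","bundle","lime",436,-286,0,14),("bar","bar","white",429,-178,1.57,34)])
run({"scene":d["scene"]},[("ba","bundle","lime",436,-286,0,22)])
crop(d["top"],"pics/s3.png",240,190,400,290,5);crop(d["scene"],"pics/s1.png",200,150,360,330,3.3)
s=bot.get_state();print(s["eef_pos"],s["joint_pos"].round(2))
E
```

```text
Traceback (most recent call last):
  File "fitall.py", line 6, in run
    r=fit(ims,k,c,x,y,yaw,0,rad);out.append((nm,)+tuple(map(float,r)));print(out[-1])
  File "h.py", line 39, in fit
    obs={n:observe(im,n,col,[x,y,z+20],rad) for n,im in imgs.items()}
           ~~~~~~~^^^^^^^^^^^^^^^^^^^^^^^^^
  File "h.py", line 34, in observe
    big=1+np.flatnonzero(st[1:,4]>.2*st[1:,4].max());pts=cv2.findNonZero(np.isin(l,big).astype(np.uint8));h=cv2.convexHull(pts)
                                     ~~~~~~~~~~~~^^
ValueError: zero-size array to reduction operation maximum which has no identity
```

```bash
python3 - <<'E'
from fitall import *
d={n:cv2.imread(f"pics/{n}_s.png") for n in("top","scene")}
crop(d["top"],"pics/s3.png",240,190,400,290,5);crop(d["scene"],"pics/s1.png",200,130,360,330,3)
run({"scene":d["scene"]},[("ba","bundle","lime",436,-286,0,22)])
run({"top":d["top"]},[("ba","bundle","lime",436,-286,0,14),("bar","bar","white",429,-178,1.57,34)],"pics/s4.png")
s=bot.get_state();print(s["eef_pos"],s["joint_pos"].round(2))
E
```

```text
('ba', 436.0, -286.9, 0.059, 0.087)
('ba', 435.3, -286.8, 0.005, 0.057)
('bar', 428.2, -170.4, 1.606, 0.73)
[425.11509569 -51.07841657 152.03564095] [-0.31  0.1  -0.39  1.09 -0.    0.33]
```

View pics/s3.png

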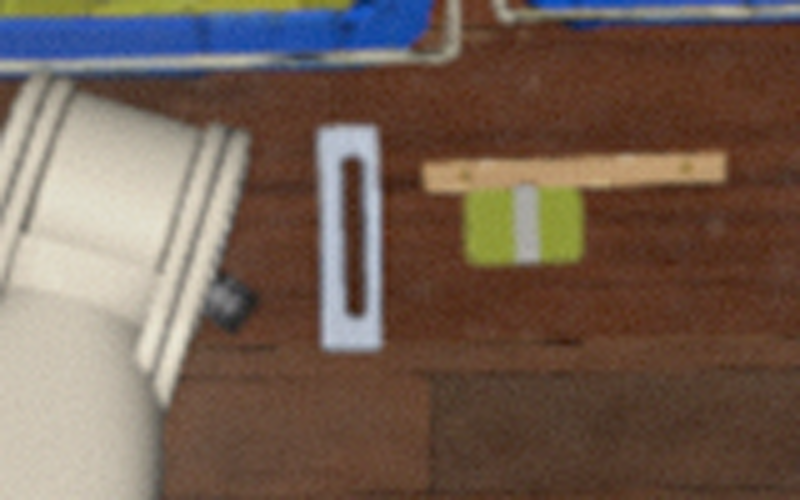

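View pics/s1.png

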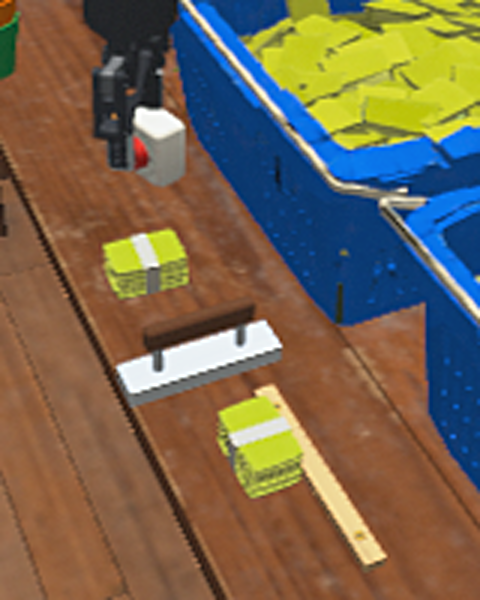

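```bash
python3 - <<'E'
from fitall import *
d={n:cv2.imread(f"pics/{n}_s.png") for n in("top","scene")}
run({"scene":d["scene"]},[("bb","bundle","lime",427,-47,1.5,20)])
print(toolmove(428.5,-47,100,1.49))
E
```

```text
('bb', 425.2, -46.7, 1.47, 0.044)
(array([52. , -0.4,  5.5]), array([-0.56  , -0.0031, -0.0027]))
```

Call:
arm_command --pt "52 0 5 -0.56 0 0" --pt "52 0 5 -0.56 0 0" --pt "52 0 5 -0.56 0 0" --pt "52 0 5 -0.56 0 0" --pt "52 0 5 -0.56 0 0"

```text
time: 30.8
eef_pos: [427.9, -47.4, 100.0]
orientation: [-1.143, 1.254, 1.145]
ft_force: [-1.2, -0.6, -0.2]
opening: 1.0
```

```bash
python3 - <<'E'
from fitall import *
print(toolmove(428,-47,12,1.49),bot.get_state()["eef_pos"])
d=grab("t");crop(d["scene"],"pics/t1.png",200,130,360,330,3)
E
```

```text
(array([88. , -0.4,  0.6]), array([-0.0086, -0.0023, -0.0035])) [427.90366289 -47.42235908 100.01252243]
```

View pics/t1.png

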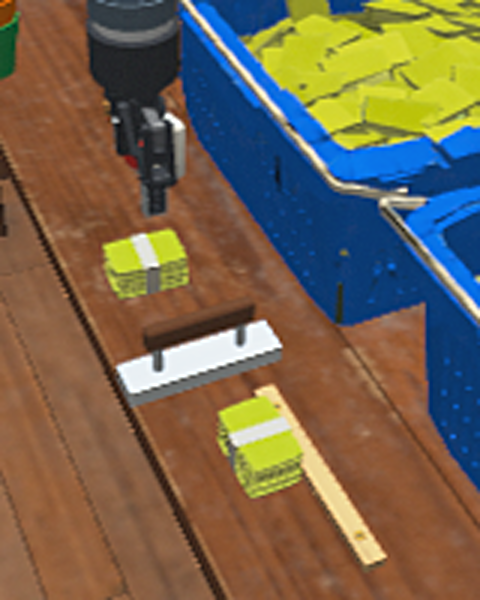

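Call:
arm_command --pt "40 0 0.5 -0.009 0 0" --pt "75 0 0.5 -0.009 0 0" --pt "87 0 0.5 -0.009 0 0" --pt "87 0 0.5 -0.009 0 0" --pt "87 0 0.5 -0.009 0 0"

```text
time: 31.52
eef_pos: [428.3, -47.3, 13.9]
orientation: [-1.155, 1.247, 1.154]
ft_force: [0.4, 0.4, 0.2]
opening: 1.0
```

Call:
arm_command --pt "0 0 0 0 0 0" --pt "0 0 0 0 0 0" --pt "0 0 0 0 0 0" --pt "0 0 0 0 0 0" --pt "0 0 0 0 0 0" --jaw 0.4

```text
time: 32.15
eef_pos: [427.8, -47.1, 13.5]
orientation: [-1.155, 1.247, 1.155]
ft_force: [-2.2, 0.1, 6.8]
opening: 0.525
```

Call:
arm_command --pt "-40 0 0 0 0 0" --pt "-90 0 0 0 0 0" --pt "-130 0 0 0 0 0" --pt "-150 0 0 0 0 0" --pt "-150 0 0 0 0 0"

```text
time: 32.78
eef_pos: [428.7, -46.9, 164.0]
orientation: [-1.156, 1.246, 1.154]
ft_force: [0.0, 0.1, -2.6]
opening: 0.52
```

```bash
python3 - <<'E'
from fitall import *
print(toolmove(415,-362,160,0.018),bot.get_state()["eef_pos"],bot.get_state()["ft_force"])
d=grab("u");crop(d["scene"],"pics/u1.png",200,100,360,300,3)
run({"top":d["top"]},[("ba","bundle","lime",436,-286,0,14),("fence","fence","wood",469,-322,0,40)])
E
```

```text
(array([   4.9,   -9.7, -315.2]), array([ 1.4785e+00, -3.1000e-03,  1.2000e-03])) [428.6883535  -46.89994544 164.00098462] [ 0.0292701   0.12794856 -2.56435936]
('ba', 435.4, -286.7, 0.018, 0.057)
('fence', 469.3, -321.9, 0.02, 0.063)
```

View pics/u1.png

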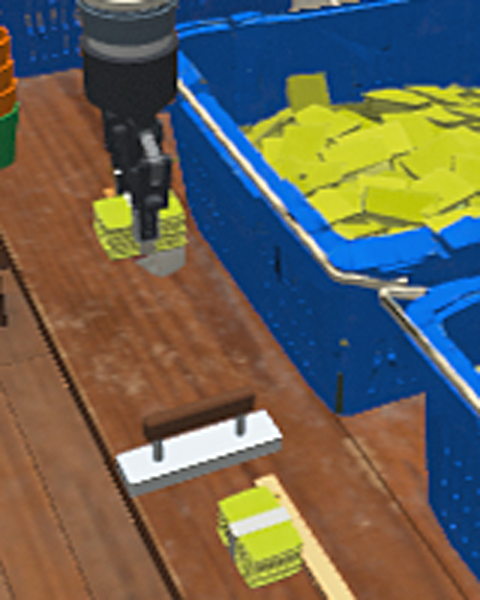

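Call:
arm_command --pt "5 -10 -315 1.478 0 0" --pt "5 -10 -315 1.478 0 0" --pt "5 -10 -315 1.478 0 0" --pt "5 -10 -315 1.478 0 0" --pt "5 -10 -315 1.478 0 0"

```text
time: 33.5
eef_pos: [413.9, -360.6, 156.9]
orientation: [-0.432, 1.532, 0.434]
ft_force: [0.9, -0.3, -1.8]
opening: 0.523
```

```bash
python3 - <<'E'
from fitall import *
print(toolmove(418,-362,160,0.018),bot.get_state()["eef_pos"])
E
```

```text
(array([-3.2, -3.4,  2.7]), array([ 0.5345, -0.0053, -0.0016])) [ 413.88800158 -360.56819086  156.85734589]
```

Call:
arm_command --pt "0 -3.4 2.7 0.534 0 0" --pt "0 -3.4 2.7 0.534 0 0" --pt "0 -3.4 2.7 0.534 0 0" --pt "0 -3.4 2.7 0.534 0 0" --pt "0 -3.4 2.7 0.534 0 0"

```text
time: 34.12
eef_pos: [418.7, -360.1, 157.7]
orientation: [-0.023, 1.576, 0.022]
ft_force: [0.6, 0.1, -1.2]
opening: 0.522
```

```bash
python3 - <<'E'
from fitall import *
print(toolmove(419,-362,26,0.018),bot.get_state()["eef_pos"])
E
```

```text
(array([131.7,  -1.8,   0.9]), array([ 0.0105, -0.005 ,  0.0008])) [ 418.66080569 -360.11356801  157.71645758]
```

Call:
arm_command --pt "50 -2.5 1 0.011 -0.005 0" --pt "100 -2.5 1 0.011 -0.005 0" --pt "131 -2.5 1 0.011 -0.005 0" --pt "131 -2.5 1 0.011 -0.005 0" --pt "131 -2.5 1 0.011 -0.005 0"

```text
time: 34.75
eef_pos: [419.9, -363.7, 28.7]
orientation: [-0.014, 1.569, 0.01]
ft_force: [-0.1, -0.8, -0.5]
opening: 0.523
```

Call:
arm_command --pt "4 0 0 0 0 0" --pt "8 0 0 0 0 0" --pt "10 0 0 0 0 0" --pt "10 0 0 0 0 0"

```text
time: 35.25
eef_pos: [419.3, -363.1, 17.5]
orientation: [-0.012, 1.57, 0.01]
ft_force: [-0.4, 0.3, -1.6]
opening: 0.522
```

```bash
python3 - <<'E'
from fitall import *
print(toolmove(419,-362,14.5,0.018),bot.get_state()["eef_pos"],bot.get_state()["ft_force"])
d=grab("v");crop(d["scene"],"pics/v1.png",200,170,380,350,3.3)
crop(d["top"],"pics/v3.png",240,190,400,290,5)
E
```

```text
(array([ 3. ,  1.1, -0.3]), array([-0.004 ,  0.0008,  0.0017])) [ 419.32732366 -363.07200457   17.52643717] [-0.42811095  0.33633195 -1.57315746]
```

View pics/v1.png

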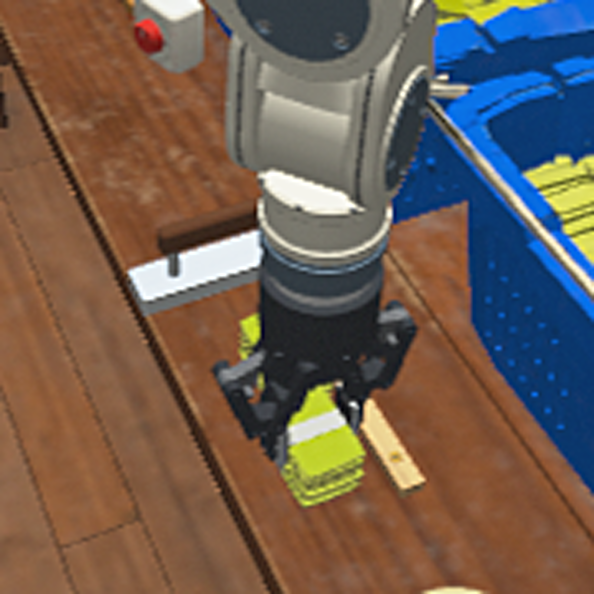

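View pics/v3.png

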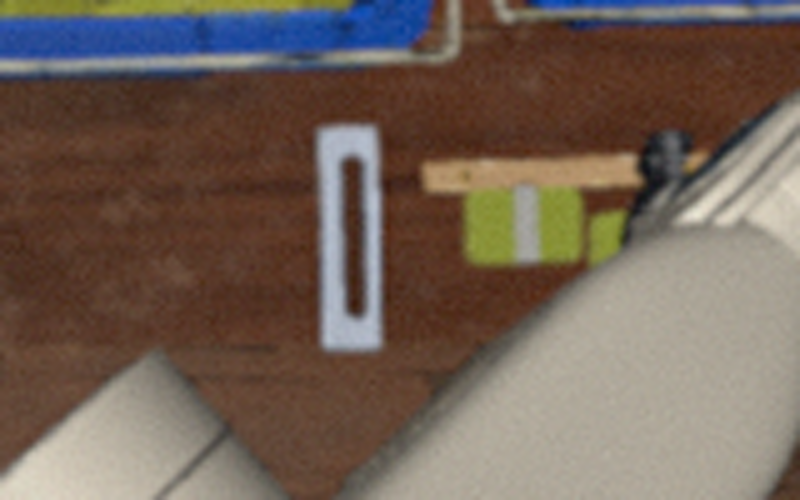

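Call:
arm_command --pt "2 0 5 -0.004 0 0" --pt "2.5 0 10 -0.004 0 0" --pt "2.5 0 15 -0.004 0 0" --pt "2.5 0 15 -0.004 0 0"

```text
time: 35.85
eef_pos: [434.9, -362.9, 15.0]
orientation: [-0.016, 1.57, 0.013]
ft_force: [0.7, -0.3, -1.0]
opening: 0.522
```

Call:
arm_command --pt "0.5 0 1 0 0 0" --pt "1 0 2 0 0 0" --pt "1 0 3 0 0 0" --pt "1 0 3 0 0 0"

```text
time: 36.35
eef_pos: [437.4, -362.9, 14.1]
orientation: [-0.016, 1.57, 0.013]
ft_force: [-0.2, 0.1, -1.6]
opening: 0.518
```

Call:
arm_command --pt "0 2 0 0 0 0" --pt "0 4 0 0 0 0" --pt "0 5 0 0 0 0" --pt "0 5 0 0 0 0"

```text
time: 36.85
eef_pos: [437.3, -357.8, 14.1]
orientation: [-0.016, 1.57, 0.013]
ft_force: [1.3, -0.0, -1.9]
opening: 0.521
```

Call:
arm_command --pt "0 1 0 0 0 0" --pt "0 2 0 0 0 0" --pt "0 2 0 0 0 0"

```text
time: 37.22
eef_pos: [437.3, -355.8, 14.1]
orientation: [-0.016, 1.57, 0.013]
ft_force: [-0.0, -0.1, -2.2]
opening: 0.524
```

Call:
arm_command --pt "0 1 0 0 0 0" --pt "0 1.5 0 0 0 0" --pt "0 1.5 0 0 0 0"

```text
time: 37.6
eef_pos: [437.2, -354.3, 14.1]
orientation: [-0.016, 1.57, 0.013]
ft_force: [0.9, 0.2, -1.3]
opening: 0.524
```

Call:
arm_command --pt "0 0.5 0 0 0 0" --pt "0 1 0 0 0 0" --pt "0 1 0 0 0 0"

```text
time: 37.98
eef_pos: [437.3, -353.4, 14.1]
orientation: [-0.016, 1.57, 0.013]
ft_force: [0.1, -0.6, -2.1]
opening: 0.52
```

```bash
python3 - <<'E'
from fitall import *
d=grab("w");crop(d["scene"],"pics/w1.png",240,230,340,330,6)
crop(d["top"],"pics/w3.png",310,205,390,265,9)
run({"top":d["top"]},[("ba","bundle","lime",436,-286,0,14)])
E
```

```text
('ba', 435.7, -285.9, 0.035, 0.146)
```

View pics/w1.png

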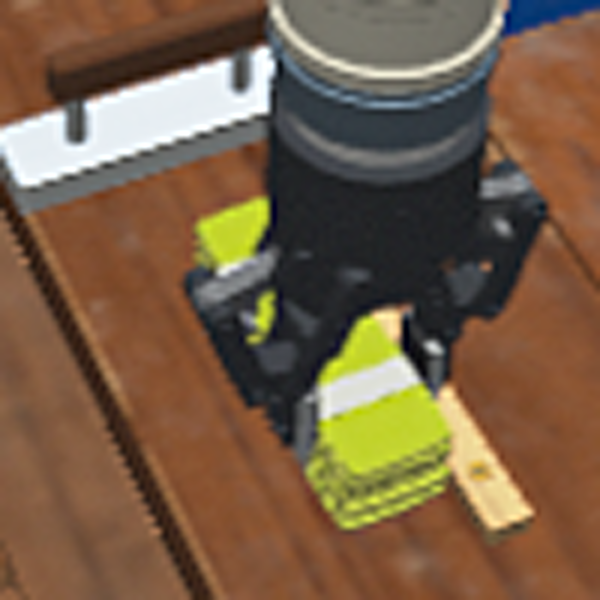

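View pics/w3.png

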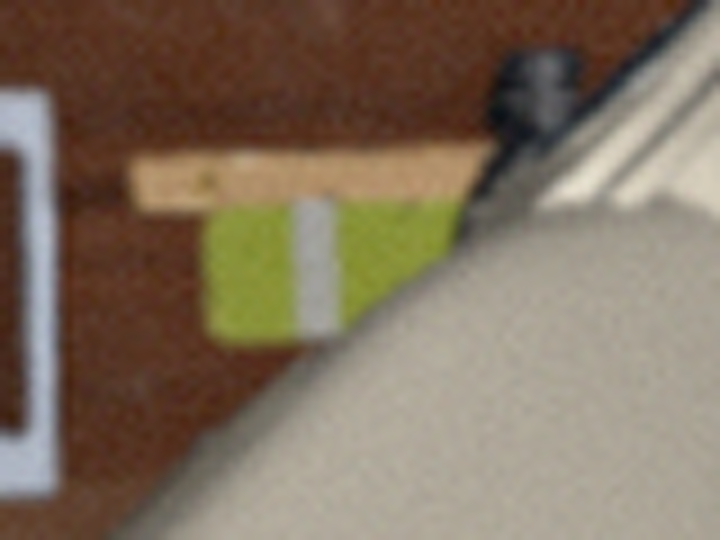

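Call:
arm_command --pt "0.5 0 0.5 0 0 0" --pt "0.5 0 1 0 0 0" --pt "0.5 0 1 0 0 0"

```text
time: 38.45
eef_pos: [437.6, -353.5, 13.7]
orientation: [-0.016, 1.571, 0.012]
ft_force: [-4.9, -0.9, 3.2]
opening: 0.522
```

Call:
arm_command --pt "0 0 0.5 0 0 0" --pt "0 0 1 0 0 0" --pt "0 0 1 0 0 0"

```text
time: 38.83
eef_pos: [437.7, -353.5, 13.6]
orientation: [-0.015, 1.573, 0.012]
ft_force: [-9.8, -1.9, 4.1]
opening: 0.524
```

Call:
arm_command --pt "0 0 -1.5 0 0 0" --pt "0 0 -1.5 0 0 0"

```text
time: 39.08
eef_pos: [437.6, -353.5, 13.7]
orientation: [-0.016, 1.57, 0.012]
ft_force: [-3.4, -1.2, 2.1]
opening: 0.523
```

Call:
arm_command --pt "0 0 0 0 0 0" --pt "0 0 0 0 0 0" --pt "0 0 0 0 0 0" --jaw 0.75

```text
time: 39.45
eef_pos: [438.0, -353.3, 13.6]
orientation: [-0.016, 1.569, 0.013]
ft_force: [-0.4, 0.1, -0.6]
opening: 0.751
```

Call:
arm_command --pt "-20 0 0 0 0 0" --pt "-70 0 0 0 0 0" --pt "-130 0 0 0 0 0" --pt "-150 60 -5 0 0 0" --pt "-150 120 -8 0 0 0"

```text
time: 40.08
eef_pos: [427.9, -232.9, 165.1]
orientation: [-0.016, 1.567, 0.01]
ft_force: [0.1, 0.8, 0.2]
opening: 0.749
```

Call:
arm_command --pt "0 60 0 0 0 0" --pt "0 120 0 0 0 0" --pt "0 180 0 0 0 0" --pt "0 240 0 0 0 0" --pt "0 240 0 0 0 0" --jaw 0.5

```text
time: 40.7
eef_pos: [422.5, 10.4, 163.1]
orientation: [-0.02, 1.569, 0.018]
ft_force: [0.5, -0.5, 0.8]
opening: 0.501
```

```bash
python3 - <<'E'
from fitall import *
d=grab("x");crop(d["scene"],"pics/x1.png",220,190,360,330,4.2)
crop(d["top"],"pics/x3.png",290,200,400,270,7)
run({"top":d["top"]},[("row","bundle","lime",437,-320,0,26),("bar","bar","white",429,-178,1.57,34)][1:],"pics/x4.png")
M=box(47.5,138,34)
print(fit({"top":d["top"]},"bundle","lime",437,-320,0,0,26,model=M))
print(fit({"scene":d["scene"]},"bundle","lime",437,-320,0,0,32,model=M))
s=bot.get_state();print(s["eef_pos"])
E
```

```text
('bar', 429.3, -178.0, 1.564, 0.046)
(np.float64(436.0), np.float64(-319.5), np.float64(0.029), np.float64(0.037))
(np.float64(436.1), np.float64(-321.0), np.float64(0.043), np.float64(0.089))
[423.19844121   7.2328838  163.06502333]
```

View pics/x1.png

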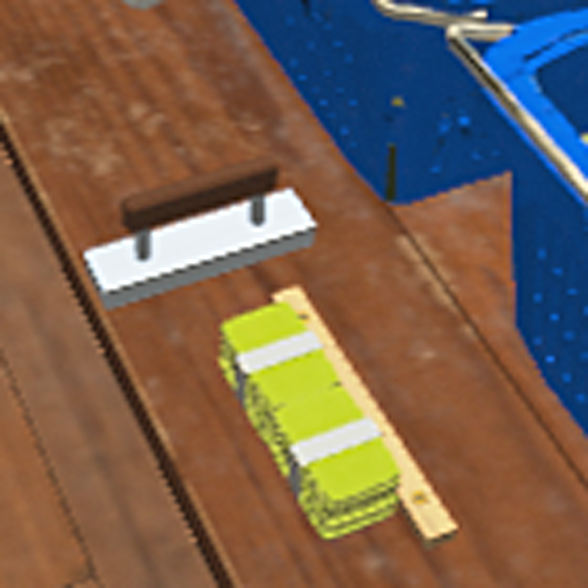

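View pics/x3.png

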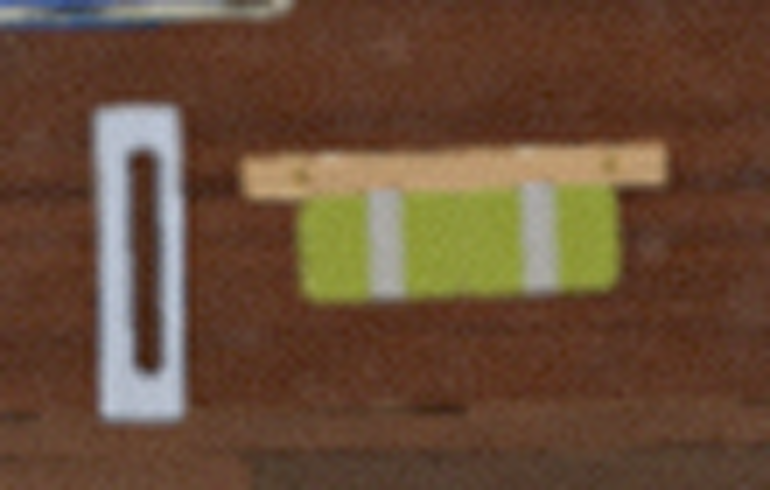

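```bash
python3 - <<'E'
from fitall import *
print(toolmove(429,-178,120,1.564))
E
```

```text
(array([  43.5, -185.2,    2. ]), array([-1.5436e+00, -5.0000e-04,  2.9000e-03]))
```

Call:
arm_command --pt "43 -185 2 -1.544 0 0" --pt "43 -185 2 -1.544 0 0" --pt "43 -185 2 -1.544 0 0" --pt "43 -185 2 -1.544 0 0" --pt "43 -185 2 -1.544 0 0"

```text
time: 41.42
eef_pos: [427.7, -182.2, 119.4]
orientation: [-0.686, 1.461, 0.684]
ft_force: [-0.1, 1.1, -0.0]
opening: 0.499
```

```bash
python3 - <<'E'
from fitall import *
print(toolmove(429,-178,120,1.564))
E
```

```text
(array([-0.6,  1.7,  4. ]), array([-6.863e-01, -1.600e-03,  5.000e-04]))
```

Call:
arm_command --pt "-0.6 1.7 4 -0.686 0 0" --pt "-0.6 1.7 4 -0.686 0 0" --pt "-0.6 1.7 4 -0.686 0 0" --pt "-0.6 1.7 4 -0.686 0 0" --pt "-0.6 1.7 4 -0.686 0 0"

```text
time: 42.05
eef_pos: [429.3, -175.7, 120.7]
orientation: [-1.203, 1.215, 1.2]
ft_force: [-0.3, -0.1, -0.1]
opening: 0.504
```

```bash
python3 - <<'E'
from fitall import *
print(toolmove(429,-178,39,1.564))
d=grab("y");crop(d["scene"],"pics/y1.png",220,170,360,310,4.2)
print(proj("scene",[[429,-178,68]]))
E
```

```text
(array([81.7,  0.4, -2.1]), array([-0.0041, -0.0019,  0.0009]))
[[267.19272929 233.74977186]]
```

View pics/y1.png

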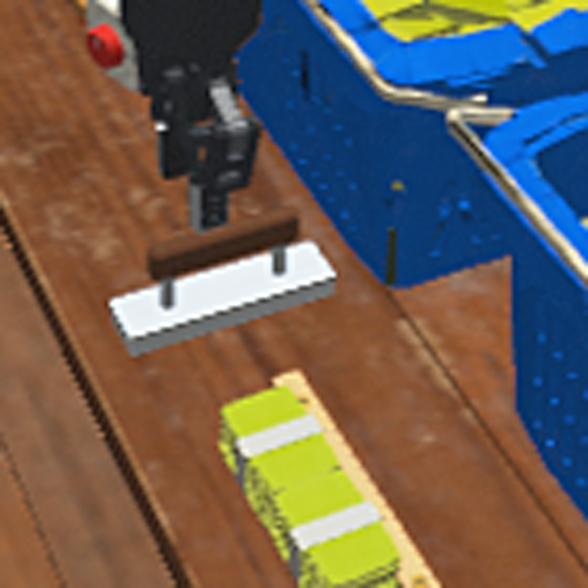

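```bash
python3 - <<'E'
from fitall import *
d={n:cv2.imread(f"pics/{n}_y.png") for n in("top","scene")};x=cv2.imread("pics/scene_x.png")
M=box(36,140,18,18)
for im in (x,d["scene"]): print(fit({"scene":im},"bar","white",429,-170,1.57,0,30,model=M))
crop(d["top"],"pics/y3.png",270,180,380,270,7)
E
```

```text
(np.float64(430.6), np.float64(-173.6), np.float64(1.581), np.float64(0.115))
(np.float64(454.3), np.float64(-151.9), np.float64(1.576), np.float64(0.104))
```

View pics/y3.png

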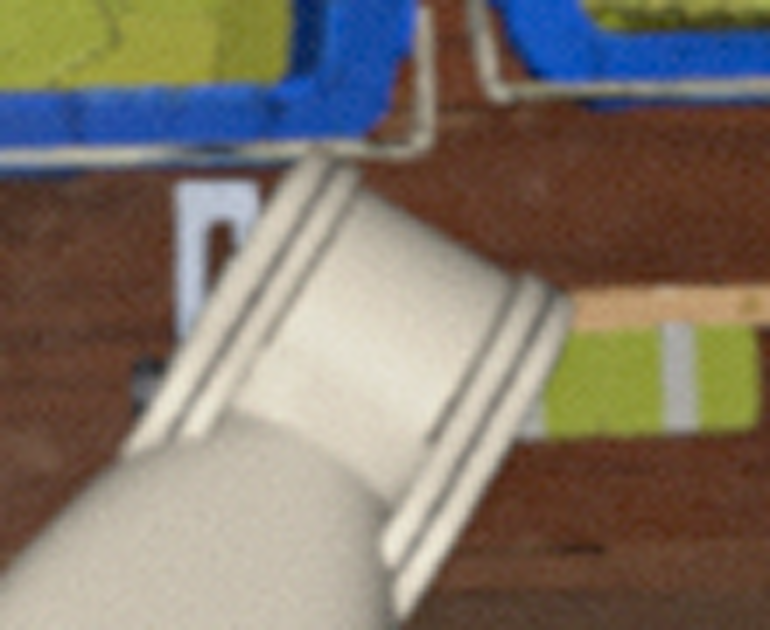

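Call:
arm_command --pt "-40 0 60 0 0 0" --pt "-40 0 120 0 0 0" --pt "-40 0 170 0 0 0" --pt "-40 0 170 0 0 0"

```text
time: 42.65
eef_pos: [430.6, -1.3, 160.8]
orientation: [-1.207, 1.212, 1.204]
ft_force: [0.6, 0.0, -0.1]
opening: 0.499
```

```bash
python3 - <<'E'
from fitall import *
d=grab("z")
run({"top":d["top"]},[("bar","bar","white",453,-156,1.57,30)],"pics/z4.png")
M=box(36,140,18,18)
print(fit({"scene":d["scene"]},"bar","white",453,-152,1.57,0,30,model=M))
M=box(47.5,138,34)
print(fit({"top":d["top"]},"bundle","lime",437,-320,0,0,26,model=M))
print(toolmove(453,-156,120,1.566))
E
```

```text
('bar', 459.6, -150.3, 1.558, 0.037)
(np.float64(454.5), np.float64(-151.7), np.float64(1.579), np.float64(0.118))
(np.float64(435.9), np.float64(-320.1), np.float64(0.028), np.float64(0.038))
(array([  41. ,  -23. , -151.8]), array([-0.0025, -0.0022,  0.0013]))
```

View pics/z4.png

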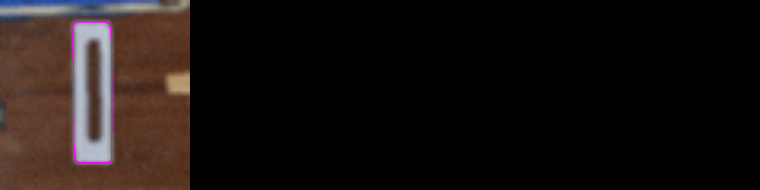

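```bash
python3 - <<'E'
from fitall import *
d={n:cv2.imread(f"pics/{n}_z.png") for n in("top","scene")}
x={n:cv2.imread(f"pics/{n}_x.png") for n in("top","scene")}
M=box(14,100,68,44)
HSV["dark"]=((0,0,0),(180,255,75))
for nm,D,c in(("x",x,(429,-178)),("z",d,(458,-151))):
    im=D["top"];h=cv2.cvtColor(im,cv2.COLOR_BGR2HSV)
    p=proj("top",[c[0],c[1],68])[0].round().astype(int)
    print(nm,"top row",h[p[1],p[0]-9:p[0]+10].tolist())
    crop(D["top"],f"pics/{nm}t.png",285,195,335,265,8);crop(D["scene"],f"pics/{nm}s.png",230,205,310,265,9)
E
```

```text
x top row [[11, 167, 93], [5, 82, 103], [133, 12, 148], [108, 32, 198], [106, 27, 208], [112, 29, 191], [116, 14, 141], [5, 56, 91], [10, 176, 74], [8, 119, 77], [173, 27, 86], [114, 17, 153], [109, 28, 201], [117, 25, 186], [0, 41, 111], [8, 175, 93], [11, 172, 95], [10, 154, 96], [12, 187, 90]]
z top row [[6, 139, 77], [6, 69, 78], [113, 25, 134], [109, 30, 201], [108, 28, 203], [108, 30, 187], [156, 11, 116], [8, 96, 85], [12, 166, 72], [9, 100, 82], [140, 22, 105], [113, 25, 172], [111, 28, 210], [107, 32, 185], [163, 18, 100], [6, 146, 70], [10, 135, 72], [9, 156, 67], [5, 145, 67]]
```

View pics/zt.png

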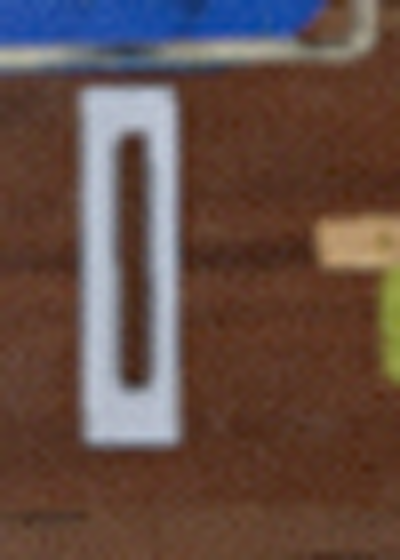

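View pics/zs.png

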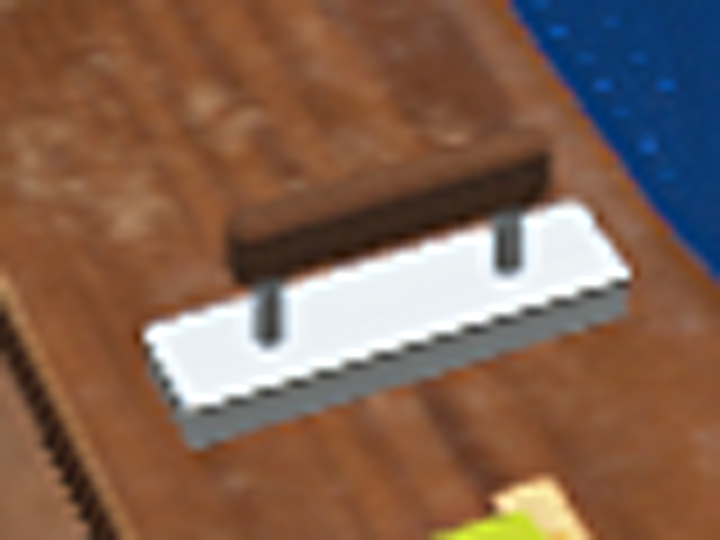

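```bash
python3 - <<'E'
from h import *
print(unproj("top",301.1,226.8,68),unproj("top",300.9,227.6,18))
P=np.array([[145,335],[190,405],[630,275],[585,203]])/9+[229.5,204.5]
print(*[unproj("scene",*p,18).round(1) for p in P],np.mean([unproj("scene",*p,18) for p in P],0))
for n in "xz":
  pass
E
```

```text
[ 460.02295511 -149.64388648   68.        ] [ 459.95656497 -150.81381028   18.        ]
[ 385.4 -135.3   18. ] [ 387.3 -166.6   18. ] [ 525.8 -168.7   18. ] [ 527.1 -135.2   18. ] [ 456.39586087 -151.47484813   18.        ]
```

Call:
arm_command --pt "30 -20 -60 0 0 0" --pt "41 -29 -120 0 0 0" --pt "41 -29 -147 -0.003 0 0" --pt "41 -29 -147 -0.003 0 0" --pt "41 -29 -147 -0.003 0 0"

```text
time: 43.38
eef_pos: [458.4, -152.2, 119.6]
orientation: [-1.205, 1.213, 1.203]
ft_force: [0.1, 0.8, -0.3]
opening: 0.496
```

```bash
python3 - <<'E'
from fitall import *
print(toolmove(459.5,-150.3,39,1.56),bot.get_state()["eef_pos"])
d=grab("aa");crop(d["scene"],"pics/aa1.png",220,150,360,290,4.2)
M=box(36,140,18,18)
print(fit({"scene":d["scene"]},"bar","white",453,-152,1.57,0,30,model=M))
E
```

```text
(array([80.6, -1.1,  2. ]), array([ 0.0036, -0.0014,  0.0004])) [ 458.38500409 -152.15093207  119.63145303]
(np.float64(455.3), np.float64(-152.1), np.float64(1.578), np.float64(0.115))
```

View pics/aa1.png

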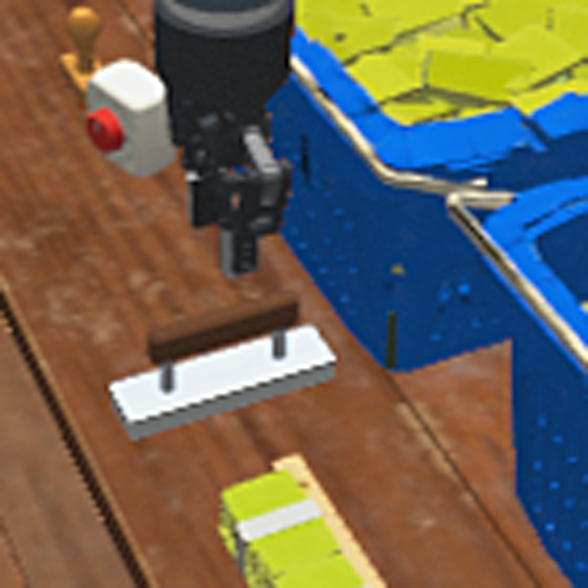

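Call:
arm_command --pt "20 -1 2 0.003 0 0" --pt "35 -1 2 0.003 0 0" --pt "35 -1 2 0.003 0 0"

```text
time: 43.85
eef_pos: [459.4, -148.3, 84.4]
orientation: [-1.205, 1.213, 1.204]
ft_force: [-0.2, -0.5, -0.6]
opening: 0.498
```

```bash
python3 - <<'E'
from fitall import *
print(toolmove(459.5,-150.3,39,1.56),bot.get_state()["eef_pos"])
d=grab("ab");crop(d["scene"],"pics/ab1.png",235,170,315,250,7)
print(((proj("scene",[[459.5,-150.3,56],[459.5,-150.3,85]])-[234.5,169.5])*7).round())
E
```

```text
(array([45.4, -0.1, -1.9]), array([ 0.0047, -0.0011, -0.0004])) [ 459.40789809 -148.34481162   84.35324864]
[[276. 403.]
 [277. 344.]]
```

View pics/ab1.png

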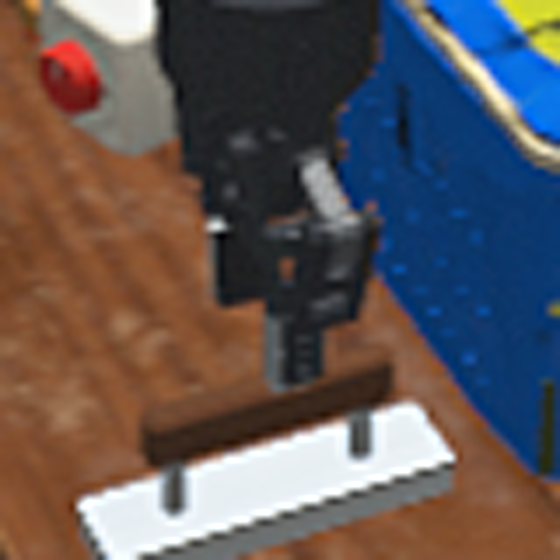

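Call:
arm_command --pt "15 0 -1.9 0.004 0 0" --pt "30 0 -1.9 0.004 0 0" --pt "45 0 -1.9 0.004 0 0" --pt "45 0 -1.9 0.004 0 0"

```text
time: 44.45
eef_pos: [459.8, -151.1, 39.9]
orientation: [-1.202, 1.215, 1.2]
ft_force: [0.2, 0.9, 0.4]
opening: 0.501
```

Call:
arm_command --pt "0 0 0 0 0 0" --pt "0 0 0 0 0 0" --pt "0 0 0 0 0 0" --pt "0 0 0 0 0 0" --pt "0 0 0 0 0 0" --jaw 0 --newtons 40

```text
time: 45.08
eef_pos: [460.5, -151.5, 40.6]
orientation: [-1.204, 1.214, 1.198]
ft_force: [-0.9, 1.6, 5.8]
opening: 0.153
```

Call:
arm_command --pt "-10 0 0 0 0 0" --pt "-20 0 0 0 0 0" --pt "-20 30 0 0 0 0" --pt "-20 60 0 0 0 0" --pt "-20 90 0 0 0 0"

```text
time: 45.7
eef_pos: [369.1, -150.3, 60.2]
orientation: [-1.203, 1.215, 1.199]
ft_force: [-0.8, 0.0, -2.2]
opening: 0.155
```

```bash
python3 - <<'E'
from fitall import *
d=grab("ac");crop(d["scene"],"pics/ac1.png",220,150,360,290,4.2)
print(bot.get_state()["eef_pos"],bot.get_state()["ft_force"])
E
```

```text
[ 367.39725025 -149.63008643   60.10085749] [ 0.91041988 -0.16268528 -1.62358834]
```

View pics/ac1.png

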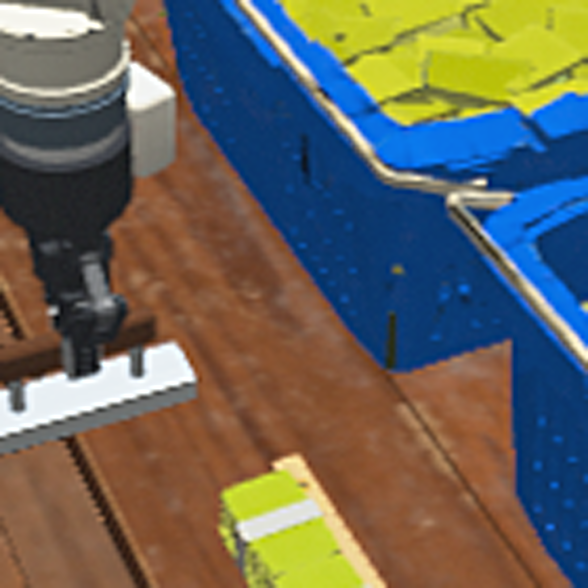

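```bash
python3 - <<'E'
from fitall import *
print(toolmove(375,-320,115,0.022))
E
```

```text
(array([ -54.7,   -9.7, -170.3]), array([ 1.5365e+00, -1.5000e-03,  6.0000e-04]))
```

Call:
arm_command --pt "-55 -2 -10 0.1 0 0" --pt "-55 -5 -60 0.28 0 0" --pt "-55 -10 -110 0.46 0 0" --pt "-55 -10 -160 0.64 0 0" --pt "-55 -10 -170 0.82 0 0"

```text
time: 46.42
eef_pos: [378.5, -323.7, 115.3]
orientation: [-0.575, 1.494, 0.569]
ft_force: [-0.4, 1.9, -3.0]
opening: 0.156
```

Call:
arm_command --pt "0 0 0 0.717 0 0" --pt "0 0 0 0.717 0 0" --pt "0 0 0 0.717 0 0" --pt "0 0 0 0.717 0 0" --pt "0 0 0 0.717 0 0"

```text
time: 47.05
eef_pos: [378.5, -320.7, 115.4]
orientation: [-0.02, 1.569, 0.017]
ft_force: [-0.7, -0.1, -2.0]
opening: 0.153
```

```bash
python3 - <<'E'
from fitall import *
print(toolmove(375,-320,60,0.022),bot.get_state()["eef_pos"])
d=grab("ad");crop(d["scene"],"pics/ad1.png",220,190,360,330,4.2)
crop(d["top"],"pics/ad3.png",290,200,400,270,7)
M=box(47.5,138,34)
print(fit({"scene":d["scene"]},"bundle","lime",437,-320,0,0,32,model=M))
E
```

```text
(array([55.4,  0.9, -3.5]), array([0.0016, 0.0013, 0.0023])) [ 378.46450264 -320.65160724  115.40361923]
(np.float64(439.2), np.float64(-322.1), np.float64(-0.126), np.float64(0.113))
```

View pics/ad1.png

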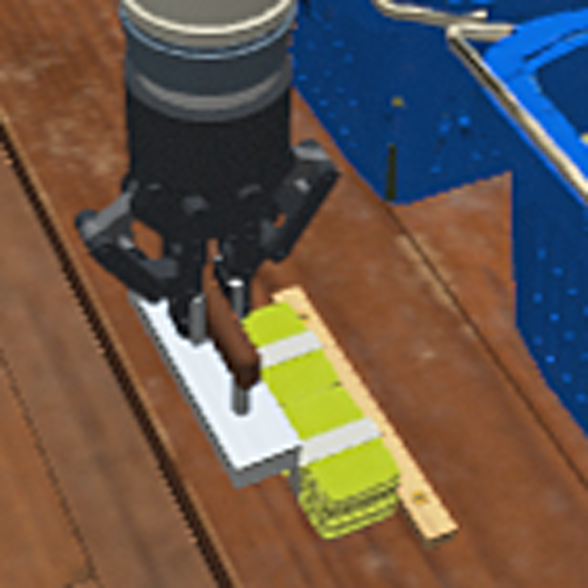

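View pics/ad3.png

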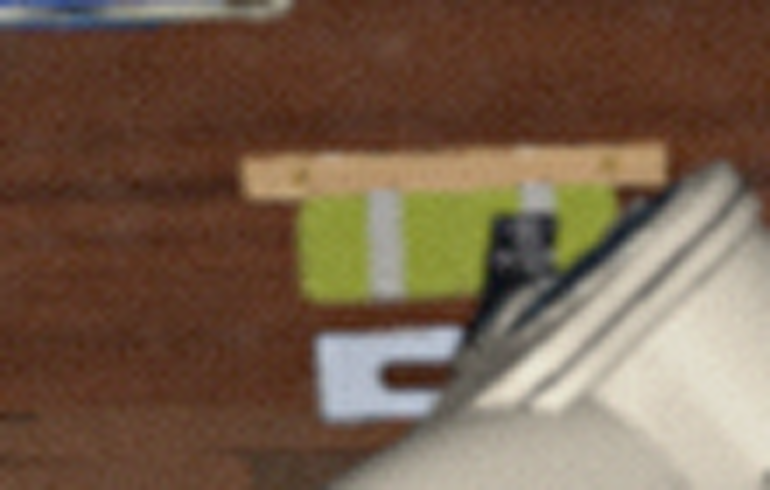

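```bash
python3 - <<'E'
from h import *
print(unproj("top",334.5,253.1-.5,92.5), unproj("top",298/7+289.5,235,34))
for a,b in(((322,333),(460,325)),):
    A=unproj("top",a[0]/7+289.5,a[1]/7+199.5,92.5);B=unproj("top",b[0]/7+289.5,b[1]/7+199.5,92.5);print(A,B,np.arctan2(-(A-B)[0],(A-B)[1]))
E
```

```text
[ 379.86640783 -246.91812426   92.5       ] [ 434.38777241 -246.83151768   34.        ]
[ 396.30599347 -250.31309122   92.5       ] [ 398.69109829 -309.25570947   92.5       ] 0.040442796338162286
```

Call:
arm_command --pt "25 0.5 -3 0 0 0" --pt "50 0.5 -3 0 0 0" --pt "68 0.5 -3 0 0 0" --pt "68 0.5 -3 0 0 0" --pt "68 0.5 -3 0 0 0"

```text
time: 47.78
eef_pos: [375.4, -320.4, 47.8]
orientation: [-0.021, 1.569, 0.017]
ft_force: [0.5, 0.2, -1.9]
opening: 0.157
```

Call:
arm_command --pt "2 0 0 0 0 0" --pt "4 0 0 0 0 0" --pt "5 0 0 0 0 0" --pt "5 0 0 0 0 0"

```text
time: 48.28
eef_pos: [375.0, -320.0, 42.0]
orientation: [-0.019, 1.57, 0.016]
ft_force: [0.5, 0.1, -2.5]
opening: 0.155
```

Now slide forward toward the row (expected contact at x ≈ 395).

Call:
arm_command --pt "0.5 0 5 0 0 0" --pt "0.5 0 10 0 0 0" --pt "0.5 0 14 0 0 0" --pt "0.5 0 14 0 0 0"

```text
time: 48.78
eef_pos: [389.4, -319.7, 41.5]
orientation: [-0.019, 1.57, 0.017]
ft_force: [-0.7, 0.1, -2.4]
opening: 0.158
```

```bash
python3 - <<'E'
from fitall import *
d=grab("ae");crop(d["scene"],"pics/ae1.png",240,230,340,330,6)
crop(d["top"],"pics/ae3.png",310,205,390,265,9)
s=bot.get_state();print(s["eef_pos"],s["ft_force"])
E
```

```text
[ 389.03134913 -319.62916383   41.49698836] [ 0.15251856 -0.06602978 -1.84678221]
```

View pics/ae1.png

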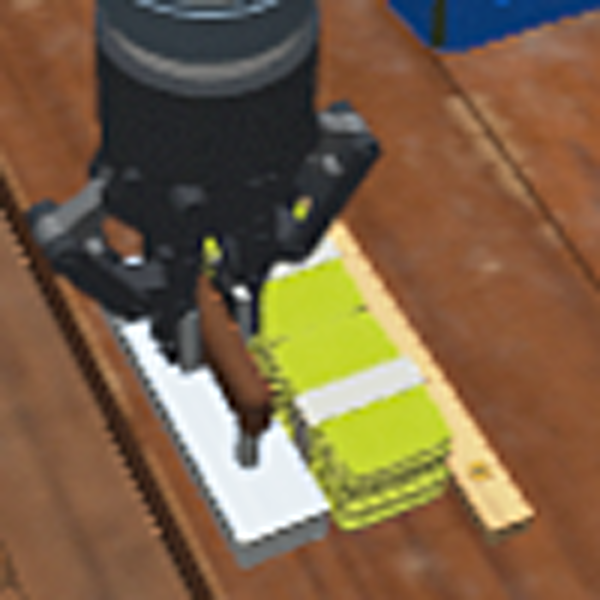

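View pics/ae3.png

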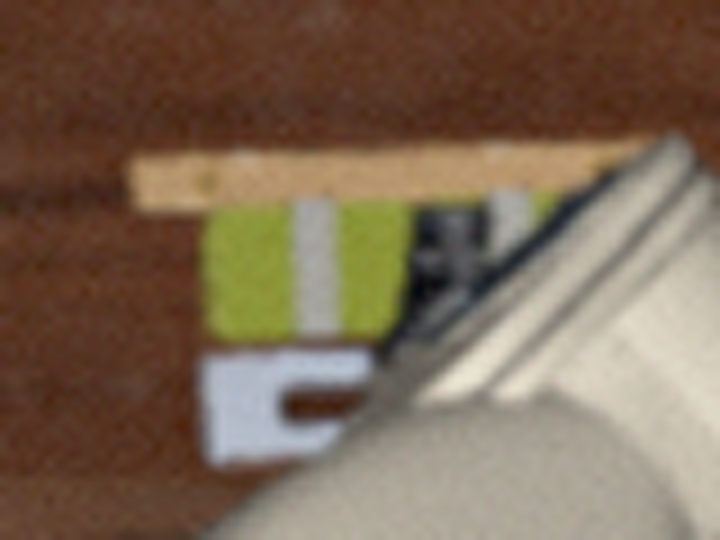

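Call:
arm_command --pt "0 0 1 0 0 0" --pt "0 0 2 0 0 0" --pt "0 0 3 0 0 0" --pt "0 0 3 0 0 0"

```text
time: 49.38
eef_pos: [392.1, -319.7, 41.6]
orientation: [-0.019, 1.57, 0.016]
ft_force: [0.9, -1.0, -2.0]
opening: 0.154
```

Call:
arm_command --pt "0.5 0 1 0 0 0" --pt "0.5 0 2 0 0 0" --pt "0.5 0 2 0 0 0"

```text
time: 49.75
eef_pos: [394.1, -319.6, 41.0]
orientation: [-0.019, 1.57, 0.016]
ft_force: [-0.4, 0.4, -1.8]
opening: 0.155
```

Call:
arm_command --pt "0.4 0 0.5 0 0 0" --pt "0.4 0 1 0 0 0" --pt "0.4 0 1 0 0 0"

```text
time: 50.12
eef_pos: [394.9, -319.6, 40.7]
orientation: [-0.019, 1.57, 0.016]
ft_force: [-1.1, 0.4, -0.5]
opening: 0.152
```

Call:
arm_command --pt "0 0 0.5 0 0 0" --pt "0 0 1 0 0 0" --pt "0 0 1 0 0 0"

```text
time: 50.5
eef_pos: [395.8, -319.6, 40.7]
orientation: [-0.019, 1.57, 0.016]
ft_force: [-3.7, -0.5, 0.9]
opening: 0.156
```

Call:
arm_command --pt "0 0 0.5 0 0 0" --pt "0 0 1 0 0 0" --pt "0 0 1 0 0 0" --pt "0 0 1 0 0 0"

```text
time: 51.0
eef_pos: [396.2, -319.6, 40.7]
orientation: [-0.019, 1.572, 0.016]
ft_force: [-6.6, -0.1, 3.0]
opening: 0.159
```

```bash
python3 - <<'E'
from fitall import *
d=grab("af");crop(d["scene"],"pics/af1.png",240,230,340,330,6)
crop(d["top"],"pics/af3.png",310,205,390,265,9)
s=bot.get_state();print(s["eef_pos"],s["ft_force"],s["wrist_torque"])
E
```

```text
[ 396.15333483 -319.56163831   40.67036281] [-6.49103021 -1.16678159  1.96875937] [-0.20289474  1.77031415 -0.17418243]
```

View pics/af1.png

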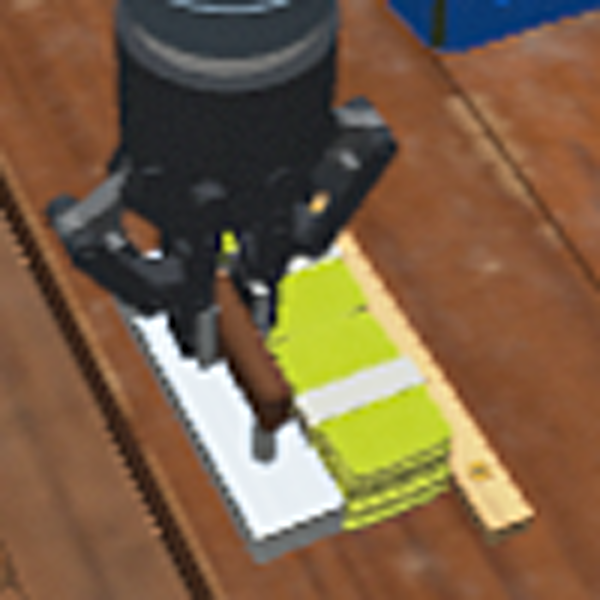

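View pics/af3.png

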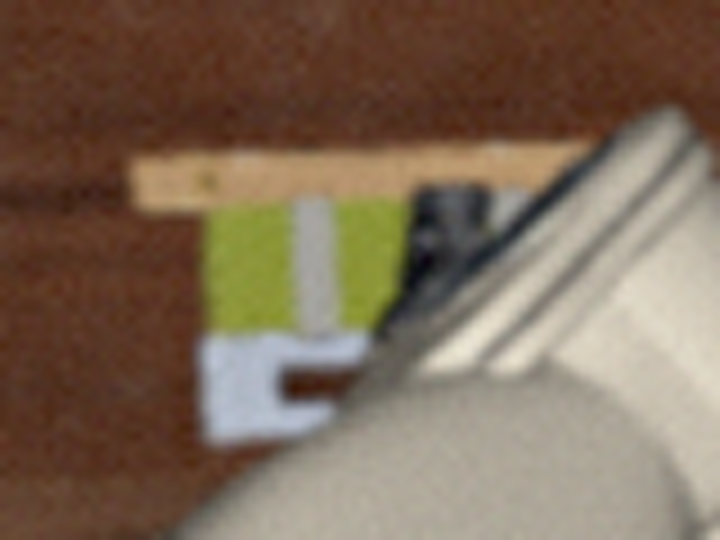

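Call:
arm_command --pt "0 0 1 0 0 0" --pt "0 0 2 0 0 0" --pt "0 0 2 0 0 0"

```text
time: 51.48
eef_pos: [396.6, -319.5, 40.8]
orientation: [-0.019, 1.575, 0.015]
ft_force: [-16.8, -1.1, 8.8]
opening: 0.156
```

Call:
arm_command --pt "0 0 -1.5 0 0 0" --pt "0 0 -2 0 0 0" --pt "0 0 -2 0 0 0"

```text
time: 51.85
eef_pos: [396.3, -319.5, 40.7]
orientation: [-0.019, 1.571, 0.016]
ft_force: [-6.1, -0.8, 2.6]
opening: 0.156
```

Call:
arm_command --pt "0 0 -0.7 0 0 0" --pt "0 0 -0.7 0 0 0"

```text
time: 52.1
eef_pos: [396.2, -319.5, 40.7]
orientation: [-0.019, 1.57, 0.016]
ft_force: [-3.1, 0.4, 1.2]
opening: 0.154
```

Call:
arm_command --pt "0 0 0 0 0 0" --pt "0 0 0 0 0 0" --pt "0 0 0 0 0 0" --pt "0 0 0 0 0 0" --jaw 0.45

```text
time: 52.6
eef_pos: [396.5, -319.6, 40.7]
orientation: [-0.019, 1.569, 0.016]
ft_force: [-0.2, 0.3, 0.6]
opening: 0.448
```

Call:
arm_command --pt "-15 0 0 0 0 0" --pt "-50 0 0 0 0 0" --pt "-110 0 0 0 0 0" --pt "-160 40 -10 0 0 0" --pt "-160 100 -20 0 0 0"

```text
time: 53.22
eef_pos: [375.1, -220.7, 203.5]
orientation: [-0.021, 1.565, 0.011]
ft_force: [0.4, 0.6, 0.2]
opening: 0.447
```

Call:
arm_command --pt "0 60 0 0 0 0" --pt "0 120 0 0 0 0" --pt "0 180 0 0 0 0" --pt "0 180 0 0 0 0"

```text
time: 53.72
eef_pos: [369.2, -36.2, 200.5]
orientation: [-0.024, 1.569, 0.022]
ft_force: [0.2, -1.0, 0.1]
opening: 0.448
```

```bash
python3 - <<'E'
from fitall import *
d=grab("ag");crop(d["scene"],"pics/ag1.png",240,230,340,330,6)
crop(d["top"],"pics/ag3.png",310,205,390,265,9)
cv2.imwrite("pics/ag5.png",np.hstack([d["top"][150:290,100:400],d["scene"][100:240,150:450]]))
M=box(47.5,138,34)
run({"top":d["top"]},[("bar","bar","white",395,-320,0,26)],"pics/ag4.png")
print(fit({"top":d["top"]},"bundle","lime",437,-320,0,0,24,model=M))
run({"top":d["top"]},[("fence","fence","wood",469,-322,0,40)])
s=bot.get_state();print(s["eef_pos"],s["ft_force"])
E
```

```text
('bar', 398.4, -319.0, 0.049, 0.511)
(np.float64(438.1), np.float64(-319.5), np.float64(0.017), np.float64(0.053))
('fence', 468.9, -321.5, 0.019, 0.084)
[370.04276754 -39.23594166 200.37735278] [-0.878685    0.31756379 -0.05077272]
```

View pics/ag1.png

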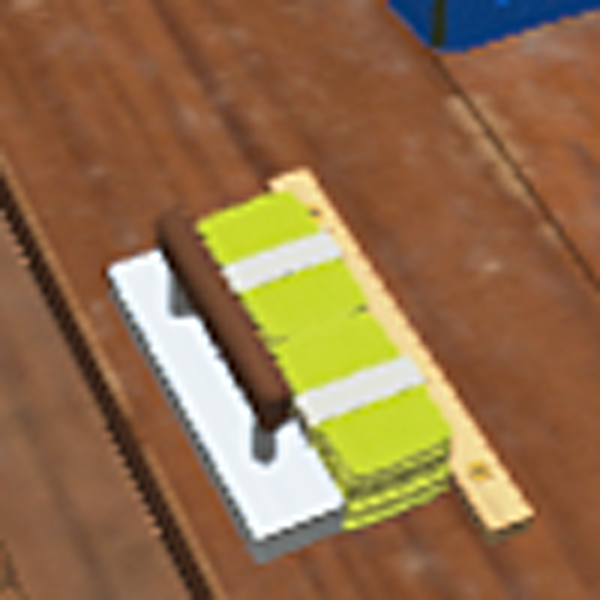

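View pics/ag3.png

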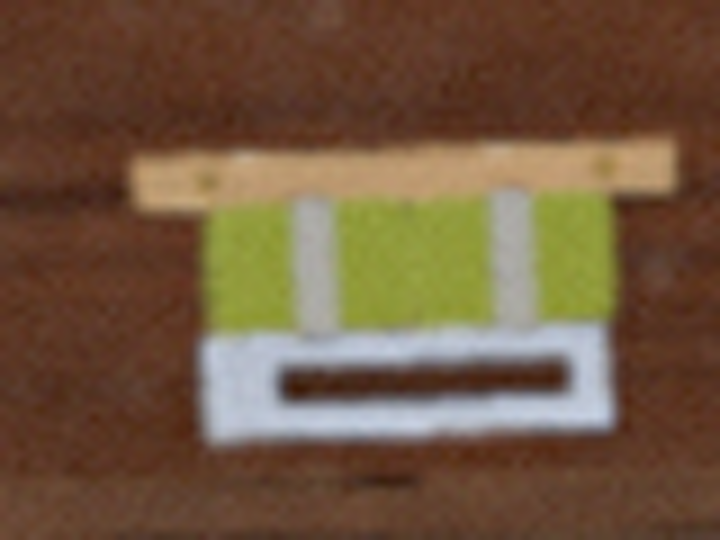

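View pics/ag5.png

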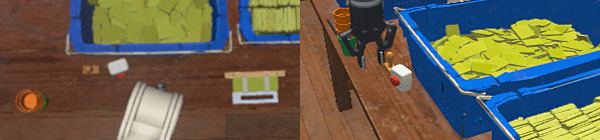

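```bash
python3 - <<'E'
from h import *
d=grab("ah");crop(d["scene"],"pics/ah1.png",160,80,290,190,5);crop(d["top"],"pics/ah3.png",100,160,240,270,5)
E
```

```text
(no output)
```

View pics/ah1.png

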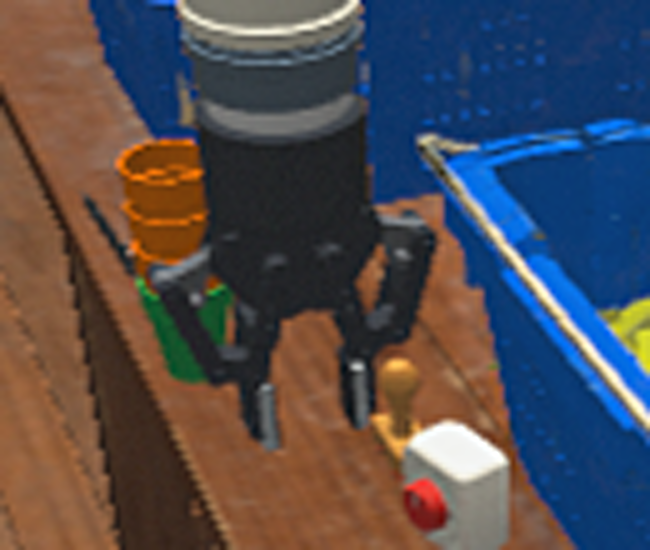

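View pics/ah3.png

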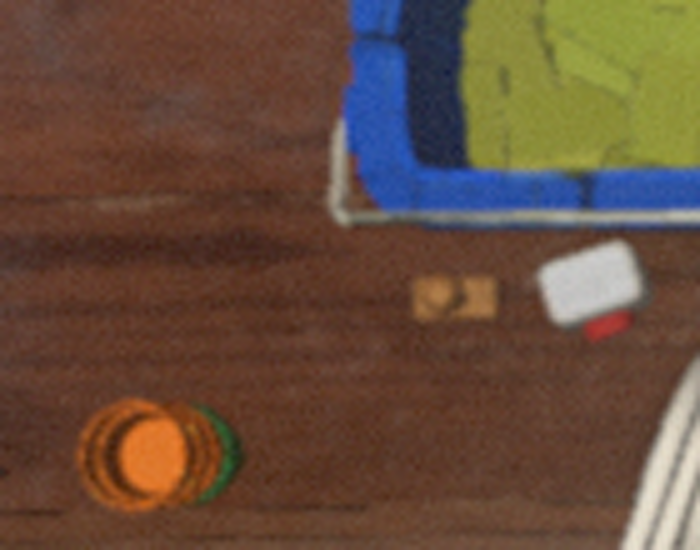

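Everything is in place: the stack is upright, the bystanders haven't moved, the row is flush and the robot is clear. I'm handing in.

```bash
python3 - <<'E'
from rig import bot
print(bot.hand_in())
E
```

```text
the job is handed in; nothing more can be done
None
```

The bench is cleared down as asked, and I handed the job in at about 54 s of the 210 s allowed. No verdict was reported.

- **Cups:** three orange cups were there this run, and all three are nested upright in the green cup. Each one touched down at about the height expected for a full nest, in 28 mm steps. In the last pictures the stack stands straight.
- **Bundles:** the two bundles lie flat, end to end, pressed against the rail with about 10–16 N. In the last top view I saw no gap along the rail or between them. The last fit put the row at 0.017 rad and the rail at 0.019 rad.
- **Squaring bar:** it was knocked about 4 cm aside just before I was going to grasp it. I measured it again, then placed it and pressed it against both bundles with about 17 N. It looks flush from both cameras after release.
- **Bystanders:** the timer and stamp look unmoved in the last pictures. I did not check the masking roll again at the end, but the arm stayed clear of it.

**Checks that failed or disagreed:**
- The last automatic fit of the bar was bad (error 0.51), so its flushness rests on the pictures and the contact forces.
- The two cameras differed by about 3 mm in x on the cups and the bar.
- At the end the gripper hid part of the cup stack in the scene view, so I relied on the top view and earlier clear pictures there.

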